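Crib timber slats crosswise on a soaking cradle and lock them under the hold-down rod

TASK

Get the four timber test slats ready for soaking, with liquid able to reach all their faces: build them into a square crib on the steel cradle, first two slats across the two white rails, one near each end of the rails, then the other two crosswise on top of those, again one near each end. Then, so that the slats cannot float up, push the steel hold-down rod over the finished crib through both eye bolts until its tip sticks out past the second eye, and leave it there. Do not shift the petri dishes or the brown bottle.

Things in the scene. Friction and masses are not known exactly. Their poses are not given: they have to be found in the camera images.
- cradle: fixed steel soaking cradle, plate 80 (x) x 156 (y) mm, its top 10 mm above the bench; origin at the centre of its underside, z up; +y points away from the pipette rack, towards the mini centrifuge. Two white rails along x, 70 x 12 mm, at y = -25 and +25 mm, tops 20 mm above the bench. Eye bolts stand at x = 0, y = -62 and +62 mm, 62 mm high in all
- crib_place (a point): middle of the crib, level with the rail tops (20 mm above the bench), axes as the cradle's. First-layer slats lie along y, centred about x = -25 and +25 mm, undersides 20 mm above the bench; second-layer slats along x, centred about y = -25 and +25 mm, undersides 30 mm and tops 40 mm above the bench
- eye_left (a point): centre of the ring of the eye bolt at the cradle's +y end, 49 mm above the bench; hole 15 mm in diameter, its axis level along the cradle's y; ring bar 5 mm thick; axes as the cradle's. The rod can come in from this end, between the timer and the mini centrifuge, which stands about 0.25 m off
- eye_right (a point): centre of the ring of the eye bolt at the cradle's -y end, 124 mm from the other; same height, size and axes. Past this end stands the pipette rack, 215 mm tall: keep a wide gripper clear of it
- slat_1: pale timber test slat with dark ends, 70 x 16 x 10 mm, 15 g, the same as the other three; origin at the centre of its underside, x along its 70 mm length, z up. The four slats start flat on the bench in two piles of two, each pile's slats one on top of the other and nearly parallel; this one is at the bottom of a pile, under slat_3
- slat_2: pale timber test slat with dark ends, 70 x 16 x 10 mm, 15 g, the same as the other three; origin at the centre of its underside, x along its 70 mm length, z up. The four slats start flat on the bench in two piles of two, each pile's slats one on top of the other and nearly parallel; this one is at the bottom of a pile, under slat_4
- slat_3: pale timber test slat with dark ends, 70 x 16 x 10 mm, 15 g, the same as the other three; origin at the centre of its underside, x along its 70 mm length, z up. The four slats start flat on the bench in two piles of two, each pile's slats one on top of the other and nearly parallel; this one lies on slat_1
- slat_4: pale timber test slat with dark ends, 70 x 16 x 10 mm, 15 g, the same as the other three; origin at the centre of its underside, x along its 70 mm length, z up. The four slats start flat on the bench in two piles of two, each pile's slats one on top of the other and nearly parallel; this one lies on slat_2
- rod: steel hold-down rod, 50 g, lying flat on the bench: round shaft 7 mm in diameter with a tapered tip, and at its other end a flat black grip 34 (along the rod) x 16 x 8 mm. Origin under the middle of the grip, on its underside; x along the rod towards the tip, z up as it lies; 183 mm long overall. Lying free in the two eyes the shaft's underside is 1.5 mm above the crib
- rod_grip (a point): the middle of the rod's flat grip, on the rod's axis, 4 mm above the bench at the start; x along the rod towards its tip, which is 166 mm away. With the tip 9 mm past the centre of the second eye it is 33 mm outside the centre of the first
- petri_dish: closed petri dish, 66 mm across, 13 mm high, a bystander behind the cradle (another like it stands fixed nearer the pipette rack); origin at the centre of its underside
- brown_bottle: brown dye bottle, 48 mm across, 90 mm tall, a bystander; origin at the centre of its underside
Mind the look-alikes: they are no part of the job. Leave any red look-alike of the slat_4 alone.

How it is judged (in metres and radians):
On the way, in this order (a step that is already met when the one before it is completed fails the run):
1. two slats lie across the rails, one near each end (((x of slat_1 in the frame of cradle between 0.017 and 0.034 m and y of slat_1 in the frame of cradle between -0.009 and 0.009 m and z of slat_1 in the frame of cradle between 0.0175 and 0.023 m and angle between the x axis of slat_1 and the y axis of cradle, either way round below 0.15 rad and linear speed of slat_1 below 0.02 m/s) or (x of slat_2 in the frame of cradle between 0.017 and 0.034 m and y of slat_2 in the frame of cradle between -0.009 and 0.009 m and z of slat_2 in the frame of cradle between 0.0175 and 0.023 m and angle between the x axis of slat_2 and the y axis of cradle, either way round below 0.15 rad and linear speed of slat_2 below 0.02 m/s) or (x of slat_3 in the frame of cradle between 0.017 and 0.034 m and y of slat_3 in the frame of cradle between -0.009 and 0.009 m and z of slat_3 in the frame of cradle between 0.0175 and 0.023 m and angle between the x axis of slat_3 and the y axis of cradle, either way round below 0.15 rad and linear speed of slat_3 below 0.02 m/s) or (x of slat_4 in the frame of cradle between 0.017 and 0.034 m and y of slat_4 in the frame of cradle between -0.009 and 0.009 m and z of slat_4 in the frame of cradle between 0.0175 and 0.023 m and angle between the x axis of slat_4 and the y axis of cradle, either way round below 0.15 rad and linear speed of slat_4 below 0.02 m/s)) and ((x of slat_1 in the frame of cradle between -0.034 and -0.017 m and y of slat_1 in the frame of cradle between -0.009 and 0.009 m and z of slat_1 in the frame of cradle between 0.0175 and 0.023 m and angle between the x axis of slat_1 and the y axis of cradle, either way round below 0.15 rad and linear speed of slat_1 below 0.02 m/s) or (x of slat_2 in the frame of cradle between -0.034 and -0.017 m and y of slat_2 in the frame of cradle between -0.009 and 0.009 m and z of slat_2 in the frame of cradle between 0.0175 and 0.023 m and angle between the x axis of slat_2 and the y axis of cradle, either way round below 0.15 rad and linear speed of slat_2 below 0.02 m/s) or (x of slat_3 in the frame of cradle between -0.034 and -0.017 m and y of slat_3 in the frame of cradle between -0.009 and 0.009 m and z of slat_3 in the frame of cradle between 0.0175 and 0.023 m and angle between the x axis of slat_3 and the y axis of cradle, either way round below 0.15 rad and linear speed of slat_3 below 0.02 m/s) or (x of slat_4 in the frame of cradle between -0.034 and -0.017 m and y of slat_4 in the frame of cradle between -0.009 and 0.009 m and z of slat_4 in the frame of cradle between 0.0175 and 0.023 m and angle between the x axis of slat_4 and the y axis of cradle, either way round below 0.15 rad and linear speed of slat_4 below 0.02 m/s))), for 0.2 s.
2. the other two lie crosswise on top, one near each end (all of step 1 and ((y of slat_1 in the frame of cradle between 0.017 and 0.034 m and x of slat_1 in the frame of cradle between -0.009 and 0.009 m and z of slat_1 in the frame of cradle between 0.0275 and 0.033 m and angle between the x axis of slat_1 and the x axis of cradle, either way round below 0.15 rad and linear speed of slat_1 below 0.02 m/s) or (y of slat_2 in the frame of cradle between 0.017 and 0.034 m and x of slat_2 in the frame of cradle between -0.009 and 0.009 m and z of slat_2 in the frame of cradle between 0.0275 and 0.033 m and angle between the x axis of slat_2 and the x axis of cradle, either way round below 0.15 rad and linear speed of slat_2 below 0.02 m/s) or (y of slat_3 in the frame of cradle between 0.017 and 0.034 m and x of slat_3 in the frame of cradle between -0.009 and 0.009 m and z of slat_3 in the frame of cradle between 0.0275 and 0.033 m and angle between the x axis of slat_3 and the x axis of cradle, either way round below 0.15 rad and linear speed of slat_3 below 0.02 m/s) or (y of slat_4 in the frame of cradle between 0.017 and 0.034 m and x of slat_4 in the frame of cradle between -0.009 and 0.009 m and z of slat_4 in the frame of cradle between 0.0275 and 0.033 m and angle between the x axis of slat_4 and the x axis of cradle, either way round below 0.15 rad and linear speed of slat_4 below 0.02 m/s)) and ((y of slat_1 in the frame of cradle between -0.034 and -0.017 m and x of slat_1 in the frame of cradle between -0.009 and 0.009 m and z of slat_1 in the frame of cradle between 0.0275 and 0.033 m and angle between the x axis of slat_1 and the x axis of cradle, either way round below 0.15 rad and linear speed of slat_1 below 0.02 m/s) or (y of slat_2 in the frame of cradle between -0.034 and -0.017 m and x of slat_2 in the frame of cradle between -0.009 and 0.009 m and z of slat_2 in the frame of cradle between 0.0275 and 0.033 m and angle between the x axis of slat_2 and the x axis of cradle, either way round below 0.15 rad and linear speed of slat_2 below 0.02 m/s) or (y of slat_3 in the frame of cradle between -0.034 and -0.017 m and x of slat_3 in the frame of cradle between -0.009 and 0.009 m and z of slat_3 in the frame of cradle between 0.0275 and 0.033 m and angle between the x axis of slat_3 and the x axis of cradle, either way round below 0.15 rad and linear speed of slat_3 below 0.02 m/s) or (y of slat_4 in the frame of cradle between -0.034 and -0.017 m and x of slat_4 in the frame of cradle between -0.009 and 0.009 m and z of slat_4 in the frame of cradle between 0.0275 and 0.033 m and angle between the x axis of slat_4 and the x axis of cradle, either way round below 0.15 rad and linear speed of slat_4 below 0.02 m/s))), for 0.2 s.
At the end, for the whole second after the job is handed in: Two slats lie square (0.15 rad) on the rails, the other two crosswise on them; each slat's centre is 17 to 34 mm out from the cradle's centre line and within 9 mm of the middle lengthwise. The rod is through both eyes, either way, its tip 5 mm or more past the second eye's centre. All at rest (all of step 2 and x of rod_grip in the frame of cradle between -0.011 and 0.011 m and z of rod_grip in the frame of cradle between 0.038 and 0.06 m and angle between the x axis of rod_grip and the y axis of cradle, either way round below 0.08 rad and linear speed of rod below 0.02 m/s and (y of rod_grip in the frame of cradle between 0.07 and 0.099 m or y of rod_grip in the frame of cradle between -0.099 and -0.07 m)); the robot touches nothing.
It fails at once if a bystander (petri dish or brown bottle) is shifted by more than 20 mm (distance of any of petri_dish, brown_bottle from where it was at the start of the episode above 0.02 m).
It also fails if it takes over 72 s, if anything falls off the work surface, if the arm or the gripper's body presses on something with over 40 N, if the wrist force passes 120 N, or if a joint passes its speed limit or range.

ROBOT

A 6-joint arm with a two-finger parallel gripper is mounted at the origin on the work surface; the furniture and walls round the work are solid. World frame = base frame: x ahead of the robot, y to its left, z up, the work surface at z = 0. Lengths are in m, angles in degrees, forces in N, time in s.
With the tool pointing down it reaches from about 0.25 to 0.725 m from the base axis. Payload 9.7 kg.
Tool frame: the origin (TCP) lies between the finger pads; the fingertips stand 11 mm ahead of it and the grasp point (between the pads) lies 8 mm behind it; z points along the fingers, y is the line along which they close (so a half turn about z gives the same grasp; the last joint's range is limited). The gripper opens to 85 mm and grips with 20 to 120 N. Pads are 22 mm wide; open, the fingers measure 114 mm over their backs; the gripper's body (76 mm by 85 mm) begins 54 mm behind the grasp point. The pads swing forward as they close: fully open they stand 13 mm farther back than shut.
Start: joints at [-68.354, 4.979, 10.078, 95.1, 0, 90], TCP at [0.203, -0.511, 0.242] pointing down, gripper open.
Joint ranges: [-179.16, 179.16], [-48.56, 103.87], [-65.8, 70.77], [-126.05, 130.52], [-82.76, 87.17], [-180, 180]. Speed limits (degrees/s): [127.2, 127.2, 147.25, 180, 180, 180].

INTERFACE

Orientations are given as [roll, pitch, yaw] about the fixed x, y, z axes, in that order (R = Rz(yaw) Ry(pitch) Rx(roll)).
In Python, from workcell import monitor, cams, ticket gives the robot as it stands.
- The arm moves only by the tool carry_out, never from a script. Its argument "plan" is a list of rows, each an object with "travel": the shift along the world's x, y, z as a fraction of full scale, a list of three; "angular": the turn, a rotation vector about the world's x, y, z as a fraction of full scale, a list of three; "grip": the gripper's target within -1 to 1 (fully open at 1, half-way at 0, shut at -1). In form: [{"travel": [x, y, z], "angular": [ax, ay, az], "grip": grip}, ...]. A call has 1 to 8 rows; each row is the pose to reach, as a shift and turn from the pose commanded when the call began; what a row does not reach only later rows make up. Full scale, the value 1, is 300 mm for a shift and 0.5 rad for a turn. A row lasts 1/12 s, in which the tool goes at most 41.7 mm and 7.16 degrees, less where a joint would pass 70% of its speed; a pose out of reach is approached as far as the arm can. A call with a number of a shift or a turn outside -1 to 1 is refused whole. A call with a gripper value outside its range is refused whole. The fingers move at their own pace and stop on an object; "grip_force" is the grip in N (left out, the last holds). Time passes only in rows, so rows that repeat a pose let the fingers close. It gives the time, the measured TCP pose, the force, the opening and the grip force at its end, in the units of the state.
- monitor.get_obs(): the state, without advancing time (a new reading comes with each control period).
- cams.camera(name): name is "scene" or "top" or "wrist"; returns a dict with "frame" (480x640x3 uint8, red, green, blue), "mtx" (3x3 intrinsics, pixels), "dist" ([k1, k2, p1, p2, k3] as OpenCV has them; the pictures are not rectified), "view" (4x4, takes a point from world to camera coordinates); the wrist camera has in their place "T_tool_cam" (4x4, takes a point from camera to tool coordinates, whose origin is the TCP and whose axes are the flange's). Camera axes: x right, y up, looking along -z (the intrinsics and any distortion apply to the point x, -y, -z); pixel columns grow to the right and rows downward; lengths in m; the calibration is good to about 2 mm. A picture is of the moment at which its call begins: read the wrist's pose just before it. There is no depth.
- ticket.job_done(): hands the job in; it is judged then, once.
The state is a dict: "time": time; "q": joint angles; "qd": joint speeds; "joint_efforts": joint torques, N m; "ee_pos": TCP position; "tcp_rot": TCP orientation; "wrist_force": force on the tool from outside, world axes, zero at the start; "torque": the same for the moment, N m; "opening": finger opening in m; "grasp_force": force on a finger pad.
Only numpy, scipy, OpenCV 4.12 (cv2) and the standard library are available. Lean on these libraries where they do the work, as an engineer would, in place of code of your own. Each camera call takes 0.05 s, during which the arm holds its last target. There are 200 camera calls.

## Working session

There is one attempt and no reset: what is moved stays moved. The work goes in short steps, Python scripts to look and compute and a tool call to move; the robot and the scene stay as the last step left them, time stands still between calls to the robot, and variables do not carry over. Pictures are saved under pics/ and viewed, at most 10 in all, crops included, and the job is handed in when it is done.

Besides the shell and the picture viewer there is one more tool, called by a JSON object that holds its "fn" and its "kwargs". carry_out: Moves the arm, as the interface text tells. Its arguments: {"type":"object","properties":{"plan":{"type":"array","items":{"type":"object","properties":{"travel":{"type":"array","items":{"type":"number"}},"angular":{"type":"array","items":{"type":"number"}},"grip":{"type":"number"}}}},"grip_force":{"type":"number"}},"required":["plan"]}

```bash
mkdir -p pics; ls
cat > h.py <<'E'
import numpy as np, cv2
from workcell import monitor, cams, ticket
from scipy.spatial.transform import Rotation as R
F=np.diag([1.,-1,-1])
def cam(n):
    o=monitor.get_obs(); c=cams.camera(n)
    if n=='wrist':
        T=np.eye(4); T[:3,:3]=R.from_euler('xyz',o['tcp_rot'],degrees=True).as_matrix(); T[:3,3]=o['ee_pos']
        c['view']=np.linalg.inv(T@np.array(c['T_tool_cam']))
    return c
def save(c,f): 
    cv2.imwrite(f,c['frame'][:,:,::-1]); np.savez(f+'.npz',frame=c['frame'],mtx=c['mtx'],dist=c['dist'],view=c['view'])
def load(f): return dict(np.load(f+'.npz'))
def px2w(c,pts,z):
    pts=np.array(pts,float).reshape(-1,1,2); z=np.broadcast_to(z,len(pts))
    u=cv2.undistortPoints(pts,np.array(c['mtx']),np.array(c['dist']))[:,0]
    d=np.c_[u,np.ones(len(u))]@F; V=np.array(c['view']); Rw=V[:3,:3].T; C=-Rw@V[:3,3]
    d=d@Rw.T
    return C+d*((z-C[2])/d[:,2])[:,None]
def w2px(c,P):
    V=np.array(c['view']); p=(np.array(P,float)@V[:3,:3].T+V[:3,3])@F
    return cv2.projectPoints(p.reshape(-1,1,3),np.zeros(3),np.zeros(3),np.array(c['mtx']),np.array(c['dist']))[0][:,0]
E
python3 - <<'E'
from h import *
o=monitor.get_obs(); print(o)
for n in ['scene','top']:
    c=cam(n); save(c,f'pics/{n}0.png'); V=np.array(c['view']); print(n,-V[:3,:3].T@V[:3,3], V[:3,:3].round(2).tolist(),c['mtx'][0])
E
```

```text
pics
{'time': 0.0, 'q': array([-6.83558224e+01,  5.01173797e+00,  1.00334827e+01,  9.50976763e+01,
       -1.67422367e-04,  9.00008816e+01]), 'qd': array([-0.08625946, -0.02346791, -0.06843717,  0.11677653, -0.05033351,
        0.05130686]), 'joint_efforts': array([-1.01330825e-03, -5.20394075e+01,  4.64805436e+01,  1.63160800e-02,
       -5.47829848e-05, -1.64475853e-05]), 'ee_pos': array([ 0.20278607, -0.51102976,  0.24156822]), 'tcp_rot': array([-1.79924068e+02,  1.68590598e-04,  2.16432961e+01]), 'wrist_force': array([-0.54100637,  0.3608943 , -0.13555926]), 'torque': array([0.01013297, 0.00869563, 0.05433731]), 'grasp_force': 0.0, 'opening': 0.08526482967350664}
scene [0.04883707 1.04386977 0.70119691] [[-0.83, -0.55, -0.02], [0.35, -0.55, 0.76], [-0.43, 0.63, 0.65]] [584.09469893   0.         327.38883179]
top [0.39622837 0.44403714 0.9276451 ] [[0.02, -1.0, 0.0], [1.0, 0.02, 0.06], [-0.06, -0.0, 1.0]] [570.857446     0.         318.61719217]
```

View pics/top0.png

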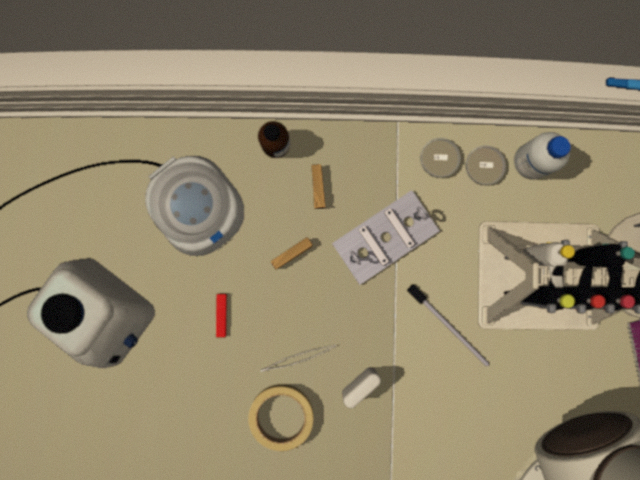

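View pics/scene0.png

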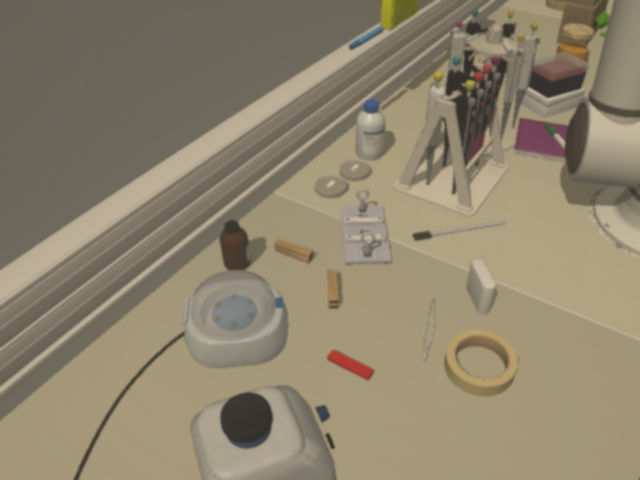

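The top view shows the cradle at about (387,237), with timber piles at (319,187) and (293,253). The rod runs from its black grip at (417,293) to its tip at (488,363). The red look-alike is the bar at (222,315), so the two pale timber piles fit the slats and the red bar is not to be touched. I'll confirm this in an enlarged crop.

Run:
```python
from h import *
c=load('pics/top0.png'); a=c['frame'][145:375,250:500]
cv2.imwrite('pics/crop1.png',cv2.resize(a,None,fx=2.6,fy=2.6,interpolation=cv2.INTER_CUBIC)[:,:,::-1])
print(px2w(c,[[319,187],[293,253],[417,293],[488,363],[222,315],[274,138],[441,158],[487,165],[190,205]],0.0).round(3))
print(px2w(c,[[333,241],[415,191],[439,232],[359,283]],0.01).round(4))
```

```text
[[0.536 0.447 0.   ]
 [0.426 0.486 0.   ]
 [0.366 0.283 0.   ]
 [0.253 0.164 0.   ]
 [0.323 0.599 0.   ]
 [0.616 0.523 0.   ]
 [0.589 0.246 0.   ]
 [0.58  0.168 0.   ]
 [0.501 0.658 0.   ]]
[[0.4469 0.422  0.01  ]
 [0.5313 0.2903 0.01  ]
 [0.4653 0.2504 0.01  ]
 [0.3803 0.3789 0.01  ]]
```

View pics/crop1.png

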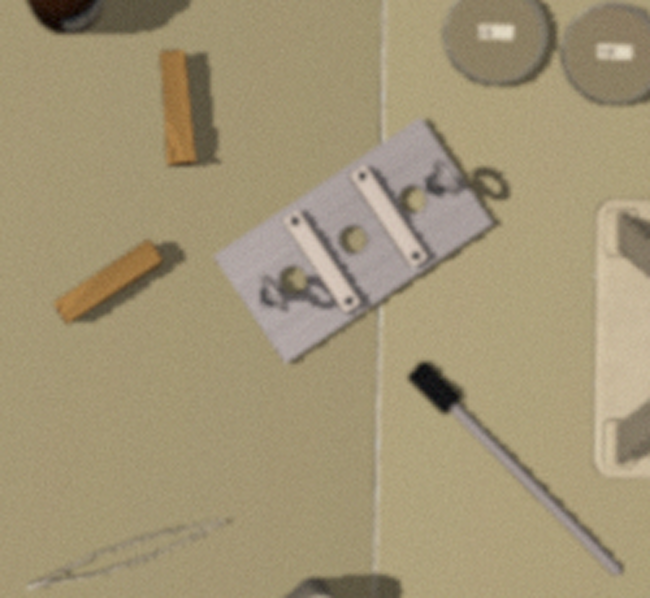

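The crop confirms two pale timber piles at about (318,186) and (291,252) in the image, distinct from the red bar. The cradle plate measures 156 x 78 mm, which matches, with its centre near (0.456, 0.335) and yaw about 33°. Next I'll lift the arm, cross above the rack, and look from the wrist camera.

Run:
```python
from h import *
c=load('pics/top0.png')
def cr(p): return np.array(p)/2.6+[250,145]
for n,p in dict(A=[(161,51),(186,50),(168,163),(196,161)],B=[(152,240),(162,262),(55,300),(68,323)]).items():
    w=px2w(c,cr(p),.02)[:,:2]; a=(w[0]+w[1])/2;b=(w[2]+w[3])/2; d=a-b
    print(n,w.mean(0).round(4),np.linalg.norm(d).round(4),np.degrees(np.arctan2(d[1],d[0])).round(1))
w=px2w(c,cr([(420,372),(436,389),(618,568)]),.004)[:,:2]; d=w[2]-w[1]
print('rod',w.round(4),np.degrees(np.arctan2(d[1],d[0])))
print(cams.camera('wrist')['T_tool_cam'])
```

```text
A [0.5345 0.4475] 0.0696 5.6
B [0.4255 0.487 ] 0.0691 -56.3
rod [[0.3737 0.293 ]
 [0.3633 0.2828]
 [0.2531 0.1655]] -133.2114553474005
[[ 4.91803557e-05  9.52915637e-01  3.03235530e-01  7.86732543e-02]
 [ 9.99999895e-01 -1.84804525e-04  4.18561674e-04 -4.51575191e-04]
 [ 4.54893263e-04  3.03235478e-01 -9.52915546e-01 -1.31826432e-01]
 [ 0.00000000e+00  0.00000000e+00  0.00000000e+00  1.00000000e+00]]
```

{"fn": "carry_out", "kwargs": {"plan": [{"travel": [0.05,0.1,0.2],"angular": [0,0,0],"grip": 0},{"travel": [0.1,0.2,0.35],"angular": [0,0,0],"grip": 0},{"travel": [0.2,0.33,0.36],"angular": [0,0,0],"grip": 0},{"travel": [0.25,0.46,0.36],"angular": [0,0,0],"grip": 0},{"travel": [0.3,0.6,0.36],"angular": [0,0,0],"grip": 0},{"travel": [0.35,0.73,0.36],"angular": [0,0,0],"grip": 0},{"travel": [0.4,0.86,0.36],"angular": [0,0,0],"grip": 0},{"travel": [0.45,1.0,0.36],"angular": [0,0,0],"grip": 0}]}}

```text
time: 0.82
ee_pos: [0.3233, -0.2489, 0.3499]
tcp_rot: [180.0, -0.0, 21.6]
wrist_force: [1.2, -0.2, -0.1]
opening: 0.043
grasp_force: 0.0
```

Run:
```python
from h import *
o=monitor.get_obs(); print(o['q'].round(1),o['ee_pos'],o['tcp_rot'],o['time'])
```

```text
[-37.6 -10.2   7.8 108.    0.  120.8] [ 0.32331283 -0.24889921  0.34987048] [ 1.79985181e+02 -1.32397327e-02  2.16128605e+01] 0.8167
```

{"fn": "carry_out", "kwargs": {"plan": [{"travel": [0.08,0.575,0],"angular": [0,0,0.89],"grip": 0},{"travel": [0.08,0.575,0],"angular": [0,0,0.89],"grip": 0},{"travel": [0.08,0.575,0],"angular": [0,0,0.89],"grip": 0},{"travel": [0.08,0.575,0],"angular": [0,0,0.89],"grip": 0},{"travel": [0.08,0.575,0],"angular": [0,0,0.89],"grip": 0}]}}

```text
time: 1.23
ee_pos: [0.3471, -0.0735, 0.3501]
tcp_rot: [-180.0, -0.1, 47.7]
wrist_force: [0.0, -0.1, 0.1]
opening: 0.0428
grasp_force: 0.0
```

{"fn": "carry_out", "kwargs": {"plan": [{"travel": [0.08,0.575,0],"angular": [0,0,0.89],"grip": 0},{"travel": [0.08,0.575,0],"angular": [0,0,0.89],"grip": 0},{"travel": [0.08,0.575,0],"angular": [0,0,0.89],"grip": 0},{"travel": [0.08,0.575,0],"angular": [0,0,0.89],"grip": 0},{"travel": [0.08,0.575,0],"angular": [0,0,0.89],"grip": 0}]}}

```text
time: 1.65
ee_pos: [0.3713, 0.0989, 0.349]
tcp_rot: [-179.9, -0.0, 73.1]
wrist_force: [0.5, -0.2, -0.7]
opening: 0.043
grasp_force: 0.0
```

{"fn": "carry_out", "kwargs": {"plan": [{"travel": [0.08,0.575,0],"angular": [0,0,0.89],"grip": 0},{"travel": [0.08,0.575,0],"angular": [0,0,0.89],"grip": 0},{"travel": [0.08,0.575,0],"angular": [0,0,0.89],"grip": 0},{"travel": [0.08,0.575,0],"angular": [0,0,0.89],"grip": 0},{"travel": [0.08,0.575,0],"angular": [0,0,0.89],"grip": 0}]}}

```text
time: 2.07
ee_pos: [0.3957, 0.2712, 0.3478]
tcp_rot: [-179.9, 0.0, 98.5]
wrist_force: [1.5, -0.3, -0.3]
opening: 0.0427
grasp_force: 0.0
```

{"fn": "carry_out", "kwargs": {"plan": [{"travel": [0.08,0.575,0],"angular": [0,0,0.89],"grip": 0},{"travel": [0.08,0.575,0],"angular": [0,0,0.89],"grip": 0},{"travel": [0.08,0.575,0],"angular": [0,0,0.89],"grip": 0},{"travel": [0.08,0.575,0],"angular": [0,0,0.89],"grip": 0},{"travel": [0.08,0.575,0],"angular": [0,0,0.89],"grip": 0},{"travel": [0.08,0.575,0],"angular": [0,0,0.89],"grip": 0}]}}

```text
time: 2.57
ee_pos: [0.4197, 0.4413, 0.3468]
tcp_rot: [-179.8, 0.1, 123.7]
wrist_force: [-1.5, -0.7, 0.1]
opening: 0.0424
grasp_force: 0.0
```

Run:
```python
from h import *
c=cam('wrist'); save(c,'pics/w1.png'); o=monitor.get_obs(); print(o['q'].round(1),o['ee_pos'],o['tcp_rot'],o['time'],c['mtx'])
```

```text
[ 46.3  18.3  37.9 109.7  -0.  102.7] [0.41955428 0.43969444 0.3481851 ] [-1.79846108e+02  5.10713572e-02  1.23600960e+02] 2.6167 [[335.46500611   0.         318.3199616 ]
 [  0.         335.46500611 234.33968211]
 [  0.           0.           1.        ]]
```

View pics/w1.png

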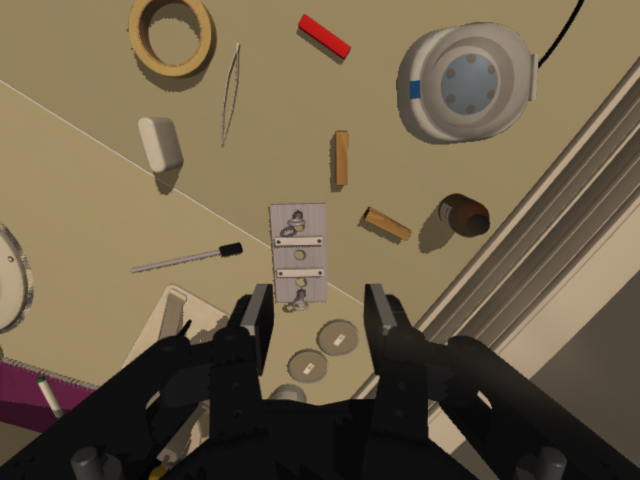

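The wrist view shows the cradle plate corners at (270,204), (325,203), (327,302) and (275,303). Pile B is at (342,158), pile A at (388,224), the rod grip at (231,249), and the red look-alike at (324,37).

Run:
```python
from h import *
c=load('pics/w1.png'); a=c['frame']
def s(x0,x1,y0,y1,f): return cv2.resize(a[y0:y1,x0:x1],None,fx=f,fy=f,interpolation=cv2.INTER_CUBIC)
cv2.imwrite('pics/crop2.png',s(220,420,125,315,3)[:,:,::-1])
w=px2w(c,[[270,204],[325,203],[327,302],[275,303]],.01); print(w.round(4),w.mean(0).round(4))
print(px2w(c,[[342,158],[388,224]],.02).round(4), px2w(c,[[231,249]],.004).round(4))
```

```text
[[0.3767 0.3813 0.01  ]
 [0.4412 0.426  0.01  ]
 [0.5324 0.2965 0.01  ]
 [0.4655 0.2495 0.01  ]] [0.454  0.3383 0.01  ]
[[0.4244 0.4914 0.02  ]
 [0.5314 0.4523 0.02  ]] [[0.3634 0.2874 0.004 ]]
```

View pics/crop2.png

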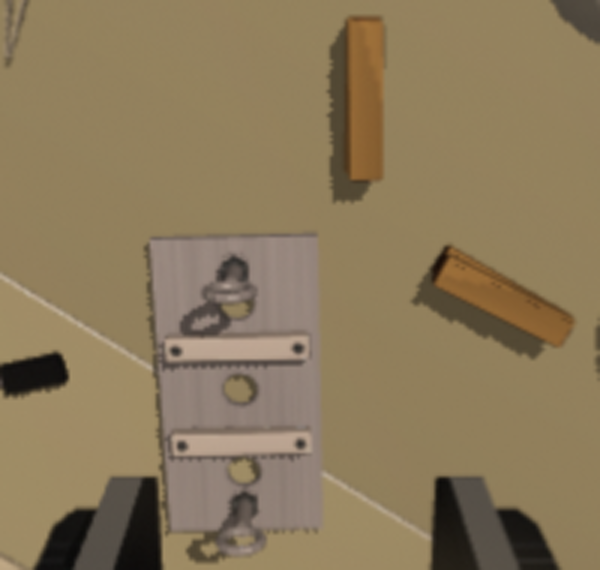

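```bash
cat >> h.py <<'E'
def ang(d): return np.degrees(np.arctan2(d[1],d[0])).round(2)
E
python3 - <<'E'
from h import *
c=load('pics/w1.png')
def cr(p): return np.array(p)/3+[220,125]
w=px2w(c,cr([(150,238),(317,234),(322,530),(168,532)]),.01); print('plate',w.mean(0)[:2].round(4),ang(w[0]+w[1]-w[2]-w[3]))
w=px2w(c,cr([(164,337),(309,334),(310,358),(165,361),(169,433),(310,430),(312,454),(170,458)]),.02); print('rails',w.mean(0)[:2].round(4),ang(w[:4].mean(0)-w[4:].mean(0)),np.linalg.norm(w[:4].mean(0)-w[4:].mean(0)),ang(w[1]+w[2]+w[5]+w[6]-w[0]-w[3]-w[4]-w[7]))
for n,p in dict(B=[(347,17),(383,17),(347,180),(382,180)],A=[(450,248),(436,276),(573,320),(559,347)]).items():
    w=px2w(c,cr(p),.02)[:,:2]; a=(w[0]+w[1])/2;b=(w[2]+w[3])/2
    print(n,w.mean(0).round(4),np.linalg.norm(a-b).round(4),np.linalg.norm(w[0]-w[1]).round(4),ang(a-b))
# eyes rings, ring centre at z .049
print('eyes',px2w(c,cr([(230,291),(241,538)]),.049).round(4))
E
```

```text
plate [0.4544 0.339 ] 124.79
rails [0.4541 0.3398] 124.49 0.05055606709911301 35.18
B [0.4242 0.4907] 0.0716 0.0157 124.64
A [0.5322 0.4522] 0.0702 0.0148 -176.4
eyes [[0.419  0.3905 0.049 ]
 [0.4897 0.2895 0.049 ]]
```

{"fn": "carry_out", "kwargs": {"plan": [{"travel": [0.015,0.163,-0.767],"angular": [0,0,0],"grip": 0},{"travel": [0.015,0.163,-0.767],"angular": [0,0,0],"grip": 0},{"travel": [0.015,0.163,-0.767],"angular": [0,0,0],"grip": 0},{"travel": [0.015,0.163,-0.767],"angular": [0,0,0],"grip": 0},{"travel": [0.015,0.163,-0.767],"angular": [0,0,0],"grip": 0},{"travel": [0.015,0.163,-0.767],"angular": [0,0,0],"grip": 0},{"travel": [0.015,0.163,-0.767],"angular": [0,0,0],"grip": 0},{"travel": [0.015,0.163,-0.767],"angular": [0,0,0],"grip": 0}]}}

```text
time: 3.28
ee_pos: [0.4236, 0.4864, 0.1202]
tcp_rot: [-179.9, 0.0, 123.5]
wrist_force: [0.1, 0.0, 0.4]
opening: 0.0432
grasp_force: 0.0
```

Run:
```python
from h import *
cam('wrist'); c=cam('wrist'); save(c,'pics/w2.png'); o=monitor.get_obs(); print(o['ee_pos'],o['tcp_rot'],o['time'],o['qd'])
```

```text
[0.42467579 0.48788472 0.12327862] [ 1.79775796e+02 -5.21977887e-02  1.23548194e+02] 3.3833 [ 0.21601576 -0.12596997  1.09637644 -0.35460095  0.11698333 -0.17678597]
```

View pics/w2.png

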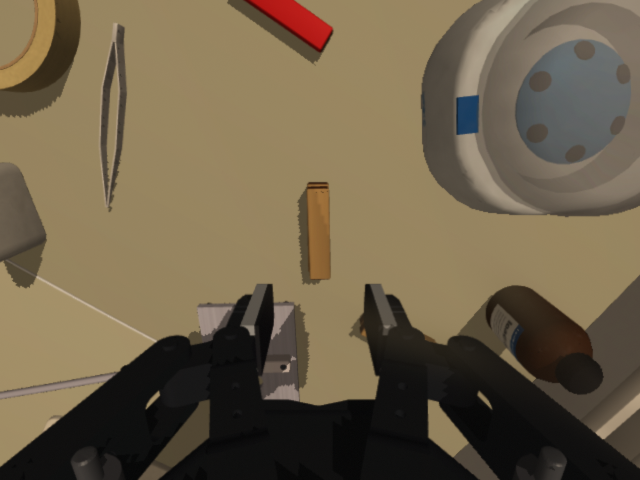

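The pile B top face has corners at (307,188), (328,188), (330,279) and (309,279).

Run:
```python
from h import *
for i in range(3): o=monitor.get_obs(); print(o['ee_pos'].round(4),o['tcp_rot'].round(2))
c=load('pics/w2.png')
w=px2w(c,[(307,188),(328,188),(309,279),(330,279)],.02)[:,:2]; a=(w[0]+w[1])/2;b=(w[2]+w[3])/2
print(w.mean(0).round(4),np.linalg.norm(a-b).round(4),np.linalg.norm(w[0]-w[1]).round(4),ang(a-b))
w=px2w(c,[(198,304),(293,303)],.01); print(w.round(4)); R_=w[1]-w[0];print(ang(R_),np.linalg.norm(R_))
```

```text
[0.4247 0.4879 0.1233] [ 1.7978e+02 -5.0000e-02  1.2355e+02]
[0.4247 0.4879 0.1233] [ 1.7978e+02 -5.0000e-02  1.2355e+02]
[0.4247 0.4879 0.1233] [ 1.7978e+02 -5.0000e-02  1.2355e+02]
[0.4241 0.4903] 0.07 0.0147 124.75
[[0.3759 0.3835 0.01  ]
 [0.4406 0.4277 0.01  ]]
34.37 0.07833174928217738
```

{"fn": "carry_out", "kwargs": {"plan": [{"travel": [0,0.005,-0.323],"angular": [0,0,0.02],"grip": 0},{"travel": [0,0.005,-0.323],"angular": [0,0,0.02],"grip": 0},{"travel": [0,0.005,-0.323],"angular": [0,0,0.02],"grip": 0},{"travel": [0,0.005,-0.323],"angular": [0,0,0.02],"grip": 0},{"travel": [0,0.005,-0.323],"angular": [0,0,0.02],"grip": 0},{"travel": [0,0.005,-0.323],"angular": [0,0,0.02],"grip": 0}], "grip_force": 25}}

```text
time: 3.88
ee_pos: [0.4249, 0.4909, 0.0265]
tcp_rot: [179.8, -0.1, 124.2]
wrist_force: [-0.5, -0.4, 0.7]
opening: 0.0425
grasp_force: 0.0
```

Run:
```python
from h import *
c=cam('wrist'); save(c,'pics/w3.png'); o=monitor.get_obs(); print(o['ee_pos'].round(4),o['tcp_rot'].round(2),o['wrist_force'].round(1))
```

```text
[0.4249 0.491  0.0265] [ 1.7974e+02 -7.0000e-02  1.2419e+02] [-0.2 -0.3  0.7]
```

View pics/w3.png

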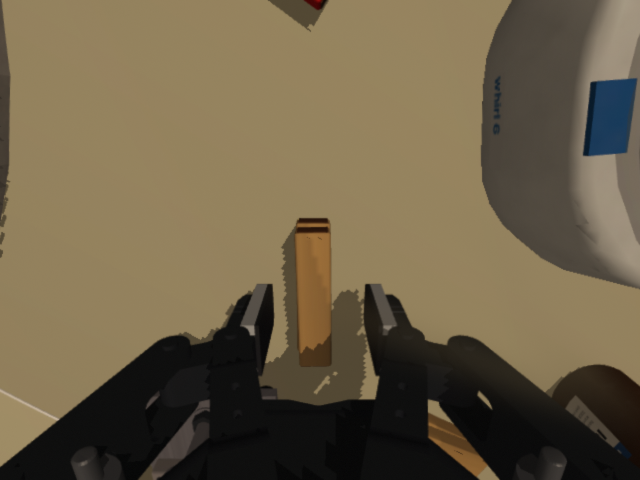

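The fingers straddle pile B, whose top slat spans rows 232-366 centred on column 314, about 2.4 mm left of the finger midline. I'll shift, lower 4 mm and grip.

{"fn": "carry_out", "kwargs": {"plan": [{"travel": [-0.007,-0.005,-0.013],"angular": [0,0,0.02],"grip": 0},{"travel": [-0.007,-0.005,-0.013],"angular": [0,0,0.02],"grip": 0},{"travel": [-0.007,-0.005,-0.013],"angular": [0,0,0.02],"grip": -1},{"travel": [-0.007,-0.005,-0.013],"angular": [0,0,0.02],"grip": -1},{"travel": [-0.007,-0.005,-0.013],"angular": [0,0,0.02],"grip": -1},{"travel": [-0.007,-0.005,-0.013],"angular": [0,0,0.02],"grip": -1},{"travel": [-0.007,-0.005,-0.013],"angular": [0,0,0.02],"grip": -1},{"travel": [-0.007,-0.005,-0.013],"angular": [0,0,0.02],"grip": -1}], "grip_force": 25}}

```text
time: 4.6
ee_pos: [0.4216, 0.4884, 0.0194]
tcp_rot: [180.0, -0.0, 124.8]
wrist_force: [0.0, -0.4, 5.4]
opening: 0.0155
grasp_force: 27.7
```

Run:
```python
from h import *
c=load('pics/w3.png')
w=px2w(c,[(297,233),(329,233),(330,366),(299,366)],.02)[:,:2];print(w.mean(0).round(4), np.linalg.norm(w[0]-w[3]))
o=monitor.get_obs(); print(o['ee_pos'].round(4),o['tcp_rot'].round(2),o['wrist_force'].round(1))
```

```text
[0.4242 0.4902] 0.06940541221621939
[0.4216 0.4884 0.0194] [ 1.7997e+02 -1.0000e-02  1.2478e+02] [ 0.  -0.4  5.4]
```

{"fn": "carry_out", "kwargs": {"plan": [{"travel": [0,0,0],"angular": [0,0,0],"grip": -0.3},{"travel": [0,0,0],"angular": [0,0,0],"grip": -0.3},{"travel": [0,0,0.012],"angular": [0,0,0],"grip": -0.3},{"travel": [0,0,0.012],"angular": [0,0,0],"grip": -0.3},{"travel": [0,0,0.012],"angular": [0,0,0],"grip": -1},{"travel": [0,0,0.012],"angular": [0,0,0],"grip": -1},{"travel": [0,0,0.012],"angular": [0,0,0],"grip": -1},{"travel": [0,0,0.012],"angular": [0,0,0],"grip": -1}]}}

```text
time: 5.27
ee_pos: [0.4216, 0.4883, 0.0227]
tcp_rot: [180.0, -0.0, 124.8]
wrist_force: [-0.2, -0.2, 2.7]
opening: 0.0151
grasp_force: 26.1
```

{"fn": "carry_out", "kwargs": {"plan": [{"travel": [0,0,0.1],"angular": [0,0,0],"grip": -1},{"travel": [0,0,0.2],"angular": [0,0,0],"grip": -1},{"travel": [0,0,0.3],"angular": [0,0,0],"grip": -1},{"travel": [0,0,0.3],"angular": [0,0,0],"grip": -1},{"travel": [0,0,0.3],"angular": [0,0,0],"grip": -1}]}}

```text
time: 5.68
ee_pos: [0.4222, 0.489, 0.1145]
tcp_rot: [179.8, -0.0, 124.8]
wrist_force: [0.7, 0.3, -0.2]
opening: 0.0152
grasp_force: 25.8
```

Run:
```python
from h import *
c=cam('wrist'); save(c,'pics/w4.png'); o=monitor.get_obs(); print(o['ee_pos'].round(4),o['tcp_rot'].round(2),o['wrist_force'].round(1))
a=c['frame'][180:480,200:460]; cv2.imwrite('pics/w4c.png',cv2.resize(a,None,fx=2,fy=2)[:,:,::-1])
```

```text
[0.4216 0.4884 0.1126] [ 1.7996e+02 -1.0000e-02  1.2478e+02] [ 0.3 -0.1 -1.2]
```

View pics/w4c.png

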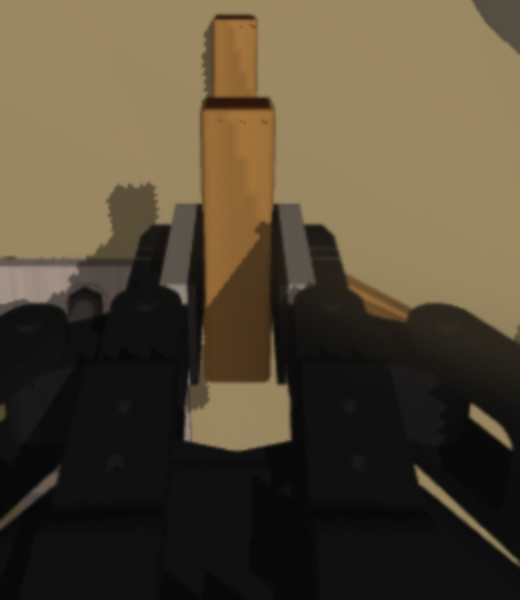

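{"fn": "carry_out", "kwargs": {"plan": [{"travel": [0.177,-0.449,0],"angular": [0,0,0],"grip": -1},{"travel": [0.177,-0.449,0],"angular": [0,0,0],"grip": -1},{"travel": [0.177,-0.449,0],"angular": [0,0,0],"grip": -1},{"travel": [0.177,-0.449,0],"angular": [0,0,0],"grip": -1},{"travel": [0.177,-0.449,0],"angular": [0,0,0],"grip": -1},{"travel": [0.177,-0.449,0],"angular": [0,0,0],"grip": -1}]}}

```text
time: 6.23
ee_pos: [0.4746, 0.3521, 0.111]
tcp_rot: [-179.9, -0.0, 124.7]
wrist_force: [0.2, -0.0, -0.3]
opening: 0.0149
grasp_force: 25.8
```

Run:
```python
from h import *
cam('wrist');c=cam('wrist'); save(c,'pics/w5.png'); o=monitor.get_obs(); print(o['ee_pos'].round(4),o['tcp_rot'].round(2),o['wrist_force'].round(1))
a=c['frame'][180:480,160:480]; cv2.imwrite('pics/w5c.png',cv2.resize(a,None,fx=2,fy=2)[:,:,::-1])
```

```text
[0.4741 0.3537 0.1114] [-1.7991e+02 -1.0000e-02  1.2479e+02] [ 0.1 -0.6 -0.1]
```

View pics/w5c.png

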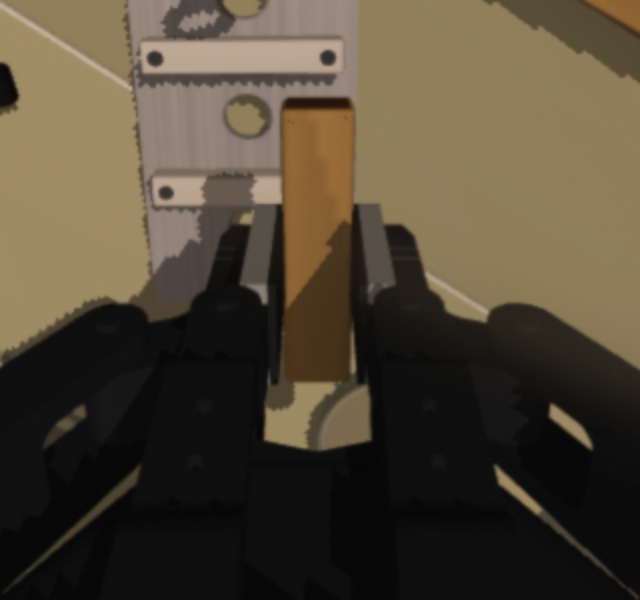

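This close view shows the +y rail with corners (140,41), (342,38), (344,72), (142,76) in the crop, the middle hole at (247,116) and the lower rail screw at (165,192). I'll work out the cradle pose from these.

Run:
```python
from h import *
c=load('pics/w5.png')
cr=lambda p: np.array(p)/2+[160,180]
w=px2w(c,cr([(140,41),(342,38),(344,72),(142,76),(154,58),(328,57),(165,192),(152,177),(152,207)]),.02)[:,:2]
x=w[1]+w[2]-w[0]-w[3]; print('ang',ang(x),ang(w[5]-w[4]),'y',ang(w[4]-w[6]),np.linalg.norm(w[4]-w[6]),'rail len',np.linalg.norm(x)/2)
rc=w[:4].mean(0); t=np.radians(ang(x)); X=np.array([np.cos(t),np.sin(t)]);Y=np.array([-X[1],X[0]])
print('centre',rc-.025*Y, (w[4:6].mean(0))-.025*Y,'hole',px2w(c,cr([(247,116)]),.01)[0,:2], 'low', (w[4]+w[6])/2+X*np.linalg.norm(w[5]-w[4])/2)
```

```text
ang 35.72 35.04 y 125.09 0.05003614271112937 rail len 0.06904246974252194
centre [0.45415734 0.33979528] [0.45402671 0.3394387 ] hole [0.45357231 0.33995028] low [0.45360721 0.33955311]
```

{"fn": "carry_out", "kwargs": {"plan": [{"travel": [0,0,-0.12],"angular": [0,0,0],"grip": -1},{"travel": [0,0,-0.2],"angular": [0,0,0],"grip": -1},{"travel": [0,0,-0.253],"angular": [0,0,0],"grip": -1},{"travel": [0,0,-0.253],"angular": [0,0,0],"grip": -1},{"travel": [0,0,-0.253],"angular": [0,0,0],"grip": -1},{"travel": [0,0,-0.253],"angular": [0,0,0],"grip": -1},{"travel": [0,0,-0.253],"angular": [0,0,0],"grip": -1}]}}

```text
time: 6.92
ee_pos: [0.4749, 0.3543, 0.0378]
tcp_rot: [179.9, -0.0, 124.8]
wrist_force: [0.2, -0.2, -0.1]
opening: 0.0153
grasp_force: 27.6
```

{"fn": "carry_out", "kwargs": {"plan": [{"travel": [-0.001,0,-0.012],"angular": [0,0,0],"grip": -1},{"travel": [-0.001,0,-0.012],"angular": [0,0,0],"grip": -1},{"travel": [-0.001,0,-0.012],"angular": [0,0,0],"grip": -1},{"travel": [-0.001,0,-0.012],"angular": [0,0,0],"grip": -1}]}}

```text
time: 7.25
ee_pos: [0.4744, 0.3535, 0.0332]
tcp_rot: [180.0, -0.0, 124.8]
wrist_force: [-0.4, -0.4, -0.0]
opening: 0.015
grasp_force: 27.6
```

{"fn": "carry_out", "kwargs": {"plan": [{"travel": [0,0,0],"angular": [0,0,0],"grip": -0.3},{"travel": [0,0,0],"angular": [0,0,0],"grip": -0.3},{"travel": [0,0,0],"angular": [0,0,0],"grip": -0.3},{"travel": [0,0,0.1],"angular": [0,0,0],"grip": -0.3},{"travel": [0,0,0.24],"angular": [0,0,0],"grip": -0.3},{"travel": [0,0,0.24],"angular": [0,0,0],"grip": 0},{"travel": [0,0,0.24],"angular": [0,0,0],"grip": 0}]}}

```text
time: 7.83
ee_pos: [0.4756, 0.3545, 0.108]
tcp_rot: [179.7, -0.0, 124.8]
wrist_force: [0.5, 0.1, -0.3]
opening: 0.043
grasp_force: 0.0
```

{"fn": "carry_out", "kwargs": {"plan": [{"travel": [-0.173,0.45,0.02],"angular": [0,0,0],"grip": 0},{"travel": [-0.173,0.45,0.02],"angular": [0,0,0],"grip": 0},{"travel": [-0.173,0.45,0.02],"angular": [0,0,0],"grip": 0},{"travel": [-0.173,0.45,0.02],"angular": [0,0,0],"grip": 0},{"travel": [-0.173,0.45,0.02],"angular": [0,0,0],"grip": 0},{"travel": [-0.173,0.45,0.02],"angular": [0,0,0],"grip": 0},{"travel": [-0.173,0.45,0.02],"angular": [0,0,0],"grip": 0}]}}

```text
time: 8.42
ee_pos: [0.4223, 0.4879, 0.11]
tcp_rot: [-179.9, 0.0, 124.8]
wrist_force: [0.1, 0.1, 0.7]
opening: 0.0427
grasp_force: 0.0
```

```bash
cat >> h.py <<'E'
def slats(c,zs,tag=''):
    h=cv2.cvtColor(c['frame'],cv2.COLOR_RGB2HSV); m=cv2.inRange(h,(8,135,60),(20,255,255))
    m=cv2.morphologyEx(m,cv2.MORPH_CLOSE,np.ones((3,3)))
    n,l,st,_=cv2.connectedComponentsWithStats(m)
    for i in range(1,n):
        if st[i,4]<250: continue
        p=cv2.boxPoints(cv2.minAreaRect(np.argwhere(l==i)[:,::-1].astype(np.float32)))
        w=px2w(c,p,zs)[:,:2]; e=[w[1]-w[0],w[2]-w[1]]; L=[np.linalg.norm(v) for v in e]; k=int(np.argmax(L))
        print(tag,'area',st[i,4],'px',p.mean(0).round(0),'c',w.mean(0).round(4),'L',np.round(sorted(L),4),'ang',ang(e[k])%180)
E
python3 - <<'E'
from h import *
cam('wrist');c=cam('wrist'); save(c,'pics/w6.png'); o=monitor.get_obs(); print(o['ee_pos'].round(4),o['tcp_rot'].round(2),o['wrist_force'].round(1))
slats(c,.01); slats(load('pics/w2.png'),.02,'w2')
E
```

```text
[0.4228 0.4874 0.1106] [-1.7996e+02  2.0000e-02  1.2471e+02] [ 0.9 -0.2  0.5]
 area 2763 px [37. 42.] c [0.199  0.4938] L [0.0326 0.0704] ang 84.53
 area 1976 px [318. 233.] c [0.4213 0.4909] L [0.0153 0.0701] ang 125.28999999999999
 area 452 px [276. 388.] c [0.4702 0.357 ] L [0.017  0.0248] ang 122.87
w2 area 3212 px [43. 47.] c [0.2048 0.497 ] L [0.0347 0.076 ] ang 82.72
w2 area 2101 px [318. 231.] c [0.4228 0.4915] L [0.0154 0.0735] ang 124.09
```

{"fn": "carry_out", "kwargs": {"plan": [{"travel": [-0.005,0.012,-0.12],"angular": [0,0,0.02],"grip": 0},{"travel": [-0.005,0.012,-0.22],"angular": [0,0,0.02],"grip": 0},{"travel": [-0.005,0.012,-0.315],"angular": [0,0,0.02],"grip": 0},{"travel": [-0.005,0.012,-0.315],"angular": [0,0,0.02],"grip": 0},{"travel": [-0.005,0.012,-0.315],"angular": [0,0,0.02],"grip": 0},{"travel": [-0.005,0.012,-0.315],"angular": [0,0,0.02],"grip": 0},{"travel": [-0.005,0.012,-0.315],"angular": [0,0,0.02],"grip": 0}]}}

```text
time: 9.1
ee_pos: [0.4219, 0.4926, 0.0189]
tcp_rot: [179.8, -0.0, 125.3]
wrist_force: [0.0, -0.5, 0.5]
opening: 0.0427
grasp_force: 0.0
```

{"fn": "carry_out", "kwargs": {"plan": [{"travel": [0,-0.002,0],"angular": [0,0,0],"grip": -1},{"travel": [0,-0.002,0],"angular": [0,0,0],"grip": -1},{"travel": [0,-0.002,0],"angular": [0,0,0],"grip": -1},{"travel": [0,-0.002,0],"angular": [0,0,0],"grip": -1},{"travel": [0,-0.002,0],"angular": [0,0,0],"grip": -1}]}}

```text
time: 9.52
ee_pos: [0.4214, 0.4919, 0.0178]
tcp_rot: [179.9, -0.0, 125.3]
wrist_force: [-0.1, -1.7, 5.0]
opening: 0.0149
grasp_force: 24.7
```

{"fn": "carry_out", "kwargs": {"plan": [{"travel": [0,0,0.1],"angular": [0,0,0],"grip": -1},{"travel": [0,0,0.2],"angular": [0,0,0],"grip": -1},{"travel": [0,0,0.3],"angular": [0,0,0],"grip": -1},{"travel": [0,0,0.3],"angular": [0,0,0],"grip": -1},{"travel": [0,0,0.3],"angular": [0,0,0],"grip": -1}]}}

```text
time: 9.93
ee_pos: [0.4216, 0.4925, 0.1089]
tcp_rot: [179.8, -0.1, 125.4]
wrist_force: [-0.2, 0.5, -0.7]
opening: 0.0147
grasp_force: 24.5
```

{"fn": "carry_out", "kwargs": {"plan": [{"travel": [0.038,-0.553,0],"angular": [0,0,0],"grip": -1},{"travel": [0.038,-0.553,0],"angular": [0,0,0],"grip": -1},{"travel": [0.038,-0.553,0],"angular": [0,0,0],"grip": -1},{"travel": [0.038,-0.553,0],"angular": [0,0,0],"grip": -1},{"travel": [0.038,-0.553,0],"angular": [0,0,0],"grip": -1},{"travel": [0.038,-0.553,0],"angular": [0,0,0],"grip": -1},{"travel": [0.038,-0.553,0],"angular": [0,0,0],"grip": -1}]}}

```text
time: 10.52
ee_pos: [0.4322, 0.3255, 0.1058]
tcp_rot: [-180.0, -0.0, 125.3]
wrist_force: [0.1, -0.0, 0.0]
opening: 0.0148
grasp_force: 24.6
```

Run:
```python
from h import *
cam('wrist');c=cam('wrist'); save(c,'pics/w7.png'); o=monitor.get_obs(); print(o['ee_pos'].round(4),o['tcp_rot'].round(2),o['wrist_force'].round(1))
slats(c,.09); slats(c,.03,'low')
```

```text
[0.4321 0.3264 0.1059] [-1.7997e+02 -1.0000e-02  1.2540e+02] [-0.   0.1  0.7]
 area 2679 px [543. 184.] c [0.4847 0.4298] L [0.0122 0.0503] ang 6.89
 area 2453 px [393. 251.] c [0.4492 0.3646] L [0.0116 0.05  ] ang 124.12
 area 4255 px [318. 298.] c [0.4355 0.323 ] L [0.0156 0.075 ] ang 126.28
low area 2679 px [543. 184.] c [0.524  0.4459] L [0.0171 0.0707] ang 6.89
low area 2453 px [393. 251.] c [0.4741 0.3542] L [0.0164 0.0703] ang 124.12
low area 4255 px [318. 298.] c [0.4548 0.2957] L [0.022  0.1054] ang 126.28
```

{"fn": "carry_out", "kwargs": {"plan": [{"travel": [0.003,-0.001,-0.1],"angular": [0,0,0],"grip": -1},{"travel": [0.003,-0.001,-0.17],"angular": [0,0,0],"grip": -1},{"travel": [0.003,-0.001,-0.222],"angular": [0,0,0],"grip": -1},{"travel": [0.003,-0.001,-0.222],"angular": [0,0,0],"grip": -1},{"travel": [0.003,-0.001,-0.222],"angular": [0,0,0],"grip": -1},{"travel": [0.003,-0.001,-0.222],"angular": [0,0,0],"grip": -1},{"travel": [0.003,-0.001,-0.222],"angular": [0,0,0],"grip": -1},{"travel": [0.003,-0.001,-0.222],"angular": [0,0,0],"grip": -1}]}}

```text
time: 11.28
ee_pos: [0.4335, 0.3258, 0.0406]
tcp_rot: [179.9, -0.0, 125.4]
wrist_force: [0.1, -0.2, 0.2]
opening: 0.0148
grasp_force: 30.6
```

{"fn": "carry_out", "kwargs": {"plan": [{"travel": [0,0,-0.007],"angular": [0,0,0],"grip": -1},{"travel": [0,0,-0.007],"angular": [0,0,0],"grip": -1},{"travel": [0,0,-0.007],"angular": [0,0,0],"grip": -0.3},{"travel": [0,0,-0.007],"angular": [0,0,0],"grip": -0.3},{"travel": [0,0,-0.007],"angular": [0,0,0],"grip": -0.3},{"travel": [0,0,0.1],"angular": [0,0,0],"grip": -0.3},{"travel": [0,0,0.23],"angular": [0,0,0],"grip": -0.3},{"travel": [0,0,0.24],"angular": [0,0,0],"grip": -0.3}]}}

```text
time: 11.95
ee_pos: [0.4351, 0.3267, 0.1186]
tcp_rot: [179.5, -0.0, 125.3]
wrist_force: [0.7, 1.0, 1.2]
opening: 0.0299
grasp_force: 0.0
```

{"fn": "carry_out", "kwargs": {"plan": [{"travel": [0.111,0.138,0],"angular": [0,0,0.7],"grip": 0},{"travel": [0.111,0.138,0],"angular": [0,0,0.7],"grip": 0},{"travel": [0.111,0.138,0],"angular": [0,0,0.7],"grip": 0},{"travel": [0.111,0.138,0],"angular": [0,0,0.7],"grip": 0}]}}

```text
time: 12.28
ee_pos: [0.4668, 0.3672, 0.1114]
tcp_rot: [-180.0, -0.0, 145.7]
wrist_force: [0.4, 0.5, -0.2]
opening: 0.0429
grasp_force: 0.0
```

{"fn": "carry_out", "kwargs": {"plan": [{"travel": [0.111,0.138,0],"angular": [0,0,0.7],"grip": 0},{"travel": [0.111,0.138,0],"angular": [0,0,0.7],"grip": 0},{"travel": [0.111,0.138,0],"angular": [0,0,0.7],"grip": 0},{"travel": [0.111,0.138,0],"angular": [0,0,0.7],"grip": 0}]}}

```text
time: 12.62
ee_pos: [0.4998, 0.4083, 0.1113]
tcp_rot: [-180.0, -0.0, 165.5]
wrist_force: [-0.7, -0.6, 0.3]
opening: 0.0426
grasp_force: 0.0
```

{"fn": "carry_out", "kwargs": {"plan": [{"travel": [0.111,0.138,0],"angular": [0,0,0.7],"grip": 0},{"travel": [0.111,0.138,0],"angular": [0,0,0.7],"grip": 0},{"travel": [0.111,0.138,0],"angular": [0,0,0.7],"grip": 0},{"travel": [0.111,0.138,0],"angular": [0,0,0.7],"grip": 0},{"travel": [0.111,0.138,0],"angular": [0,0,0.7],"grip": 0},{"travel": [0.111,0.138,0],"angular": [0,0,0.7],"grip": 0}]}}

```text
time: 13.12
ee_pos: [0.5329, 0.4491, 0.1126]
tcp_rot: [180.0, 0.0, -174.8]
wrist_force: [0.1, -0.0, 0.1]
opening: 0.0425
grasp_force: 0.0
```

Run:
```python
from h import *
cam('wrist');c=cam('wrist'); save(c,'pics/w8.png'); o=monitor.get_obs(); print(o['ee_pos'].round(4),o['tcp_rot'].round(2),o['wrist_force'].round(1),o['q'].round(0))
slats(c,.02); t=cam('top'); save(t,'pics/t8.png'); slats(t,.03,'top')
```

```text
[0.533  0.4492 0.1126] [ 1.7998e+02  4.0000e-02 -1.7471e+02] [0.3 1.1 0.7] [40. 25. 20. 85. -0. 35.]
 area 3674 px [127.  74.] c [0.4345 0.3207] L [0.0189 0.0735] ang 124.18
 area 2906 px [177. 146.] c [0.476  0.3509] L [0.0167 0.0738] ang 124.35
 area 2195 px [318. 237.] c [0.5312 0.4499] L [0.0168 0.0714] ang 5.89
```

{"fn": "carry_out", "kwargs": {"plan": [{"travel": [-0.006,0.002,-0.12],"angular": [0,0,0.02],"grip": 0},{"travel": [-0.006,0.002,-0.22],"angular": [0,0,0.02],"grip": 0},{"travel": [-0.006,0.002,-0.293],"angular": [0,0,0.02],"grip": 0},{"travel": [-0.006,0.002,-0.293],"angular": [0,0,0.02],"grip": 0},{"travel": [-0.006,0.002,-0.293],"angular": [0,0,0.02],"grip": 0},{"travel": [-0.006,0.002,-0.293],"angular": [0,0,0.02],"grip": 0},{"travel": [-0.006,0.002,-0.293],"angular": [0,0,0.02],"grip": 0},{"travel": [-0.006,0.002,-0.293],"angular": [0,0,0.02],"grip": 0}]}}

```text
time: 13.93
ee_pos: [0.5321, 0.4508, 0.0263]
tcp_rot: [179.9, 0.1, -173.9]
wrist_force: [-0.0, -0.5, -0.3]
opening: 0.0426
grasp_force: 0.0
```

Run:
```python
from h import *
t=load('pics/t8.png')
h=cv2.cvtColor(t['frame'],cv2.COLOR_RGB2HSV); print(h[187,319],h[185,318])
c=load('pics/w8.png'); slats(c,.03); o=monitor.get_obs(); print(o['ee_pos'].round(4),o['time'])
```

```text
[ 23  57 112] [ 18  64 112]
 area 3674 px [127.  74.] c [0.4355 0.3261] L [0.018  0.0702] ang 124.18
 area 2906 px [177. 146.] c [0.4751 0.355 ] L [0.016  0.0705] ang 124.35
 area 2195 px [318. 237.] c [0.5278 0.4496] L [0.0161 0.0682] ang 5.89
[0.5321 0.4508 0.0263] 13.9333
```

{"fn": "carry_out", "kwargs": {"plan": [{"travel": [-0.002,0,-0.009],"angular": [0,0,0],"grip": 0},{"travel": [-0.002,0,-0.009],"angular": [0,0,0],"grip": 0},{"travel": [-0.002,0,-0.009],"angular": [0,0,0],"grip": -0.3},{"travel": [-0.002,0,-0.009],"angular": [0,0,0],"grip": -0.3}]}}

```text
time: 14.27
ee_pos: [0.5307, 0.4501, 0.0214]
tcp_rot: [180.0, 0.0, -173.9]
wrist_force: [-0.1, -0.8, -0.3]
opening: 0.0298
grasp_force: 0.0
```

Raise 1.5 mm so that only the top slat is gripped, close, and lift.

{"fn": "carry_out", "kwargs": {"plan": [{"travel": [0,0,0.005],"angular": [0,0,0],"grip": -0.3},{"travel": [0,0,0.005],"angular": [0,0,0],"grip": -0.3},{"travel": [0,0,0.005],"angular": [0,0,0],"grip": -1},{"travel": [0,0,0.005],"angular": [0,0,0],"grip": -1},{"travel": [0,0,0.005],"angular": [0,0,0],"grip": -1},{"travel": [0,0,0.005],"angular": [0,0,0],"grip": -1}]}}

```text
time: 14.77
ee_pos: [0.5308, 0.4502, 0.023]
tcp_rot: [180.0, 0.0, -173.9]
wrist_force: [-0.0, 0.2, 2.3]
opening: 0.015
grasp_force: 26.3
```

{"fn": "carry_out", "kwargs": {"plan": [{"travel": [0,0,0.1],"angular": [0,0,0],"grip": -1},{"travel": [0,0,0.2],"angular": [0,0,0],"grip": -1},{"travel": [0,0,0.3],"angular": [0,0,0],"grip": -1},{"travel": [0,0,0.3],"angular": [0,0,0],"grip": -1},{"travel": [0,0,0.3],"angular": [0,0,0],"grip": -1}]}}

```text
time: 15.18
ee_pos: [0.5315, 0.4508, 0.115]
tcp_rot: [179.9, 0.2, -173.9]
wrist_force: [-0.2, 0.1, -1.3]
opening: 0.015
grasp_force: 26.1
```

Run:
```python
from h import *
cam('wrist');c=cam('wrist'); save(c,'pics/w9.png'); o=monitor.get_obs(); print(o['ee_pos'].round(4),o['tcp_rot'].round(2),o['wrist_force'].round(1))
slats(c,.10,'held'); slats(c,.01,'low')
```

```text
[0.5304 0.4499 0.1117] [-1.7996e+02 -6.0000e-02 -1.7392e+02] [ 0.3 -0.1 -1.1]
held area 3642 px [128.  74.] c [0.4417 0.3641] L [0.0121 0.0471] ang 124.53
held area 2882 px [177. 146.] c [0.4682 0.3836] L [0.0107 0.0475] ang 123.93
held area 847 px [319. 211.] c [0.4895 0.4469] L [0.0096 0.0173] ang 6.69
held area 4614 px [318. 302.] c [0.5371 0.4515] L [0.0163 0.0765] ang 7.06
low area 3642 px [128.  74.] c [0.4339 0.3153] L [0.0197 0.0764] ang 124.53
low area 2882 px [177. 146.] c [0.4769 0.3468] L [0.0174 0.077 ] ang 123.93
low area 847 px [319. 211.] c [0.5115 0.4496] L [0.0155 0.0281] ang 6.69
low area 4614 px [318. 302.] c [0.5887 0.457 ] L [0.0264 0.124 ] ang 7.06
```

{"fn": "carry_out", "kwargs": {"plan": [{"travel": [-0.104,-0.218,0],"angular": [0,0,0.505],"grip": -1},{"travel": [-0.104,-0.218,0],"angular": [0,0,0.505],"grip": -1},{"travel": [-0.104,-0.218,0],"angular": [0,0,0.505],"grip": -1},{"travel": [-0.104,-0.218,0],"angular": [0,0,0.505],"grip": -1}]}}

```text
time: 15.62
ee_pos: [0.4985, 0.3831, 0.1112]
tcp_rot: [-180.0, -0.2, -159.5]
wrist_force: [-0.5, 0.3, 0.6]
opening: 0.015
grasp_force: 26.1
```

{"fn": "carry_out", "kwargs": {"plan": [{"travel": [-0.104,-0.218,0],"angular": [0,0,0.505],"grip": -1},{"travel": [-0.104,-0.218,0],"angular": [0,0,0.505],"grip": -1},{"travel": [-0.104,-0.218,0],"angular": [0,0,0.505],"grip": -1},{"travel": [-0.104,-0.218,0],"angular": [0,0,0.505],"grip": -1},{"travel": [-0.104,-0.218,0],"angular": [0,0,0.505],"grip": -1},{"travel": [-0.104,-0.218,0],"angular": [0,0,0.505],"grip": -1},{"travel": [-0.104,-0.218,0],"angular": [0,0,0.505],"grip": -1}]}}

```text
time: 16.2
ee_pos: [0.4687, 0.3203, 0.1126]
tcp_rot: [180.0, 0.0, -145.0]
wrist_force: [-0.2, 0.3, 0.1]
opening: 0.015
grasp_force: 26.1
```

{"fn": "carry_out", "kwargs": {"plan": [{"travel": [-0.001,-0.003,-0.1],"angular": [0,0,0],"grip": -1},{"travel": [-0.001,-0.003,-0.17],"angular": [0,0,0],"grip": -1},{"travel": [-0.001,-0.003,-0.223],"angular": [0,0,0],"grip": -1},{"travel": [-0.001,-0.003,-0.223],"angular": [0,0,0],"grip": -1},{"travel": [-0.001,-0.003,-0.223],"angular": [0,0,0],"grip": -1},{"travel": [-0.001,-0.003,-0.223],"angular": [0,0,0],"grip": -1},{"travel": [-0.001,-0.003,-0.223],"angular": [0,0,0],"grip": -1},{"travel": [-0.001,-0.003,-0.223],"angular": [0,0,0],"grip": -1}]}}

```text
time: 16.87
ee_pos: [0.4684, 0.3188, 0.0467]
tcp_rot: [-180.0, 0.1, -145.0]
wrist_force: [-0.3, -1.2, 0.5]
opening: 0.0153
grasp_force: 27.7
```

{"fn": "carry_out", "kwargs": {"plan": [{"travel": [0,0,-0.007],"angular": [0,0,0],"grip": -1},{"travel": [0,0,-0.007],"angular": [0,0,0],"grip": -1},{"travel": [0,0,-0.007],"angular": [0,0,0],"grip": -0.4},{"travel": [0,0,-0.007],"angular": [0,0,0],"grip": -0.4},{"travel": [0,0,-0.007],"angular": [0,0,0],"grip": -0.4},{"travel": [0,0,0.1],"angular": [0,0,0],"grip": -0.4},{"travel": [0,0,0.22],"angular": [0,0,0],"grip": -0.4},{"travel": [0,0,0.22],"angular": [0,0,0],"grip": -0.4}]}}

```text
time: 17.53
ee_pos: [0.4701, 0.3198, 0.1188]
tcp_rot: [-180.0, 0.5, -145.0]
wrist_force: [0.6, 1.1, 1.1]
opening: 0.0259
grasp_force: 0.0
```

{"fn": "carry_out", "kwargs": {"plan": [{"travel": [0.105,0.218,0],"angular": [0,0,-0.5],"grip": 0},{"travel": [0.105,0.218,0],"angular": [0,0,-0.5],"grip": 0},{"travel": [0.105,0.218,0],"angular": [0,0,-0.5],"grip": 0},{"travel": [0.105,0.218,0],"angular": [0,0,-0.5],"grip": 0}]}}

```text
time: 17.87
ee_pos: [0.4996, 0.3847, 0.1109]
tcp_rot: [-180.0, -0.1, -159.2]
wrist_force: [0.5, -1.1, 0.3]
opening: 0.0424
grasp_force: 0.0
```

{"fn": "carry_out", "kwargs": {"plan": [{"travel": [0.105,0.218,0],"angular": [0,0,-0.5],"grip": 0},{"travel": [0.105,0.218,0],"angular": [0,0,-0.5],"grip": 0},{"travel": [0.105,0.218,0],"angular": [0,0,-0.5],"grip": 0},{"travel": [0.105,0.218,0],"angular": [0,0,-0.5],"grip": 0},{"travel": [0.105,0.218,0],"angular": [0,0,-0.5],"grip": 0},{"travel": [0.105,0.218,0],"angular": [0,0,-0.5],"grip": 0},{"travel": [0.105,0.218,0],"angular": [0,0,-0.5],"grip": 0}]}}

```text
time: 18.45
ee_pos: [0.531, 0.4484, 0.1129]
tcp_rot: [180.0, 0.0, -173.6]
wrist_force: [-0.1, -0.2, -1.0]
opening: 0.0427
grasp_force: 0.0
```

Run:
```python
from h import *
cam('wrist');c=cam('wrist'); save(c,'pics/w10.png'); o=monitor.get_obs(); print(o['ee_pos'].round(4),o['tcp_rot'].round(2),o['wrist_force'].round(1))
slats(c,.01,'low'); slats(c,.03,'L1')
```

```text
[0.531  0.4486 0.1128] [ 1.7997e+02  4.0000e-02 -1.7362e+02] [-1.1  0.2  1.5]
low area 8830 px [152. 106.] c [0.4542 0.3287] L [0.0767 0.079 ] ang 123.79
low area 1921 px [321. 237.] c [0.5322 0.4512] L [0.0156 0.0703] ang 4.090000000000003
L1 area 8830 px [152. 106.] c [0.4542 0.3382] L [0.0702 0.0723] ang 123.79
L1 area 1921 px [321. 237.] c [0.5256 0.4503] L [0.0143 0.0643] ang 4.090000000000003
```

{"fn": "carry_out", "kwargs": {"plan": [{"travel": [0.004,0.009,-0.12],"angular": [0,0,-0.08],"grip": 0},{"travel": [0.004,0.009,-0.22],"angular": [0,0,-0.08],"grip": 0},{"travel": [0.004,0.009,-0.318],"angular": [0,0,-0.08],"grip": 0},{"travel": [0.004,0.009,-0.318],"angular": [0,0,-0.08],"grip": 0},{"travel": [0.004,0.009,-0.318],"angular": [0,0,-0.08],"grip": 0},{"travel": [0.004,0.009,-0.318],"angular": [0,0,-0.08],"grip": 0},{"travel": [0.004,0.009,-0.318],"angular": [0,0,-0.08],"grip": 0},{"travel": [0.004,0.009,-0.318],"angular": [0,0,-0.08],"grip": 0}]}}

```text
time: 19.22
ee_pos: [0.533, 0.4525, 0.0187]
tcp_rot: [179.9, 0.1, -175.9]
wrist_force: [-0.8, 0.1, -0.1]
opening: 0.0428
grasp_force: 0.0
```

{"fn": "carry_out", "kwargs": {"plan": [{"travel": [0,0,0],"angular": [0,0,0],"grip": -1},{"travel": [0,0,0],"angular": [0,0,0],"grip": -1},{"travel": [0,0,0],"angular": [0,0,0],"grip": -1},{"travel": [0,0,0],"angular": [0,0,0],"grip": -1},{"travel": [0,0,0],"angular": [0,0,0],"grip": -1}]}}

```text
time: 19.63
ee_pos: [0.5325, 0.4521, 0.0173]
tcp_rot: [180.0, 0.0, -175.9]
wrist_force: [-0.6, -0.6, 4.9]
opening: 0.0147
grasp_force: 25.2
```

{"fn": "carry_out", "kwargs": {"plan": [{"travel": [0,0,0.1],"angular": [0,0,0],"grip": -1},{"travel": [0,0,0.2],"angular": [0,0,0],"grip": -1},{"travel": [0,0,0.31],"angular": [0,0,0],"grip": -1},{"travel": [0,0,0.31],"angular": [0,0,0],"grip": -1},{"travel": [0,0,0.31],"angular": [0,0,0],"grip": -1}]}}

```text
time: 20.05
ee_pos: [0.5331, 0.4527, 0.112]
tcp_rot: [179.9, 0.2, -175.9]
wrist_force: [0.2, 0.5, -0.8]
opening: 0.0149
grasp_force: 24.6
```

{"fn": "carry_out", "kwargs": {"plan": [{"travel": [-0.155,-0.153,0],"angular": [0,0,0.54],"grip": -1},{"travel": [-0.155,-0.153,0],"angular": [0,0,0.54],"grip": -1},{"travel": [-0.155,-0.153,0],"angular": [0,0,0.54],"grip": -1},{"travel": [-0.155,-0.153,0],"angular": [0,0,0.54],"grip": -1}]}}

```text
time: 20.38
ee_pos: [0.4848, 0.4051, 0.1082]
tcp_rot: [-180.0, -0.1, -160.4]
wrist_force: [0.3, -0.7, -0.0]
opening: 0.0149
grasp_force: 24.6
```

{"fn": "carry_out", "kwargs": {"plan": [{"travel": [-0.155,-0.153,0],"angular": [0,0,0.54],"grip": -1},{"travel": [-0.155,-0.153,0],"angular": [0,0,0.54],"grip": -1},{"travel": [-0.155,-0.153,0],"angular": [0,0,0.54],"grip": -1},{"travel": [-0.155,-0.153,0],"angular": [0,0,0.54],"grip": -1},{"travel": [-0.155,-0.153,0],"angular": [0,0,0.54],"grip": -1},{"travel": [-0.155,-0.153,0],"angular": [0,0,0.54],"grip": -1},{"travel": [-0.155,-0.153,0],"angular": [0,0,0.54],"grip": -1}]}}

```text
time: 20.97
ee_pos: [0.4398, 0.3607, 0.1094]
tcp_rot: [180.0, 0.0, -145.1]
wrist_force: [0.3, -0.7, -0.6]
opening: 0.0149
grasp_force: 24.6
```

{"fn": "carry_out", "kwargs": {"plan": [{"travel": [0,0,-0.09],"angular": [0,0,0],"grip": -1},{"travel": [0,0,-0.15],"angular": [0,0,0],"grip": -1},{"travel": [0,0,-0.195],"angular": [0,0,0],"grip": -1},{"travel": [0,0,-0.195],"angular": [0,0,0],"grip": -1},{"travel": [0,0,-0.195],"angular": [0,0,0],"grip": -1},{"travel": [0,0,-0.195],"angular": [0,0,0],"grip": -1},{"travel": [0,0,-0.195],"angular": [0,0,0],"grip": -1}]}}

```text
time: 21.55
ee_pos: [0.4398, 0.3607, 0.0522]
tcp_rot: [180.0, 0.1, -145.0]
wrist_force: [0.7, 0.6, -0.3]
opening: 0.0149
grasp_force: 26.4
```

{"fn": "carry_out", "kwargs": {"plan": [{"travel": [0,0,-0.01],"angular": [0,0,0],"grip": -1},{"travel": [0,0,-0.01],"angular": [0,0,0],"grip": -1},{"travel": [0,0,-0.01],"angular": [0,0,0],"grip": -0.4},{"travel": [0,0,-0.01],"angular": [0,0,0],"grip": -0.4},{"travel": [0,0,-0.01],"angular": [0,0,0],"grip": -0.4},{"travel": [0,0,0.1],"angular": [0,0,0],"grip": -0.4},{"travel": [0,0,0.22],"angular": [0,0,0],"grip": -0.4},{"travel": [0,0,0.3],"angular": [0,0,0],"grip": -0.4}]}}

```text
time: 22.22
ee_pos: [0.4394, 0.3603, 0.1439]
tcp_rot: [180.0, 0.1, -145.0]
wrist_force: [1.6, 1.0, 0.3]
opening: 0.0252
grasp_force: 0.0
```

{"fn": "carry_out", "kwargs": {"plan": [{"travel": [-0.24,-0.243,0.07],"angular": [0,0,0.41],"grip": 0},{"travel": [-0.24,-0.243,0.07],"angular": [0,0,0.41],"grip": 0},{"travel": [-0.24,-0.243,0.07],"angular": [0,0,0.41],"grip": 0},{"travel": [-0.24,-0.243,0.07],"angular": [0,0,0.41],"grip": 0},{"travel": [-0.24,-0.243,0.07],"angular": [0,0,0.41],"grip": 0},{"travel": [-0.24,-0.243,0.07],"angular": [0,0,0.41],"grip": 0}]}}

```text
time: 22.72
ee_pos: [0.3676, 0.2876, 0.1621]
tcp_rot: [-180.0, 0.1, -133.3]
wrist_force: [0.4, -0.6, -0.6]
opening: 0.0423
grasp_force: 0.0
```

Run:
```python
from h import *
cam('wrist');c=cam('wrist'); save(c,'pics/w11.png'); o=monitor.get_obs(); print(o['ee_pos'].round(4),o['tcp_rot'].round(2),o['time'])
slats(c,.04,'L2'); t=cam('top'); save(t,'pics/t11.png')
# rod grip: dark blob near predicted place
p=w2px(c,[[.366,.288,.008]])[0]; print(p)
g=c['frame'].max(2); m=(g<45).astype(np.uint8); n,l,st,ce=cv2.connectedComponentsWithStats(m)
for i in range(1,n):
    if st[i,4]>150: print(st[i],ce[i].round(0))
im=np.hstack([cv2.resize(c['frame'],(640,480))[60:460,120:520],cv2.resize(t['frame'][160:360,300:500],(400,400),interpolation=cv2.INTER_CUBIC)])
cv2.imwrite('pics/v10.png',im[:,:,::-1])
```

```text
[0.3676 0.2877 0.1616] [ 1.7999e+02 -2.0000e-02 -1.3324e+02] 22.8167
L2 area 3166 px [609. 235.] c [0.1975 0.4581] L [0.0494 0.1005] ang 63.69
L2 area 2691 px [297. 331.] c [0.447  0.3443] L [0.0519 0.0758] ang 35.150000000000006
[319.87399765 217.5608965 ]
[    0     0   178    92 11727] [70. 49.]
[ 79 135  68  25 696] [106. 145.]
[313 194  18  38 624] [321. 213.]
[    0   284   640   196 60445] [317. 416.]
```

Run:
```python
from h import *
c=load('pics/w11.png'); f=c['frame']; g=f.max(2)
m=np.zeros_like(g); m[185:240,300:345]=(g[185:240,300:345]<45); pts=np.argwhere(m)[:,::-1].astype(np.float32)
b=cv2.boxPoints(cv2.minAreaRect(pts)); w=px2w(c,b,.008)[:,:2]; print(b.round(1).tolist(),w.mean(0).round(4),np.linalg.norm(w[0]-w[1]),np.linalg.norm(w[1]-w[2]))
h=cv2.cvtColor(f,cv2.COLOR_RGB2HSV); P=[]
for r in range(20,190,10):
    s=h[r,285:355,1].astype(float); k=s<s.max()*0.55; idx=np.where(h[r,285:355,1]<60)[0]
    P.append((r,int(np.median(h[r,285:355,1])),idx.min()+285 if len(idx) else -1,idx.max()+285 if len(idx) else -1,len(idx)))
print(P)
```

```text
[[313.0, 194.0], [330.0, 194.0], [330.0, 231.0], [313.0, 231.0]] [0.362  0.2858] 0.014643142485389164 0.033359104374117786
[(20, 91, np.int64(320), np.int64(327), 8), (30, 91, np.int64(320), np.int64(327), 8), (40, 91, np.int64(320), np.int64(327), 8), (50, 91, np.int64(320), np.int64(327), 8), (60, 92, np.int64(319), np.int64(327), 9), (70, 93, np.int64(319), np.int64(327), 9), (80, 93, np.int64(319), np.int64(326), 8), (90, 93, np.int64(319), np.int64(326), 8), (100, 92, np.int64(319), np.int64(326), 8), (110, 92, np.int64(319), np.int64(326), 8), (120, 92, np.int64(319), np.int64(326), 8), (130, 92, np.int64(319), np.int64(326), 8), (140, 92, np.int64(319), np.int64(326), 8), (150, 92, np.int64(319), np.int64(326), 8), (160, 92, np.int64(319), np.int64(325), 7), (170, 92, np.int64(319), np.int64(325), 7), (180, 92, np.int64(319), np.int64(325), 7)]
```

{"fn": "carry_out", "kwargs": {"plan": [{"travel": [-0.019,-0.006,-0.13],"angular": [0,0,0],"grip": 0},{"travel": [-0.019,-0.006,-0.26],"angular": [0,0,0],"grip": 0},{"travel": [-0.019,-0.006,-0.38],"angular": [0,0,0],"grip": 0},{"travel": [-0.019,-0.006,-0.46],"angular": [0,0,0],"grip": -0.2},{"travel": [-0.019,-0.006,-0.487],"angular": [0,0,0],"grip": -0.2},{"travel": [-0.019,-0.006,-0.487],"angular": [0,0,0],"grip": -0.2},{"travel": [-0.019,-0.006,-0.487],"angular": [0,0,0],"grip": -0.2},{"travel": [-0.019,-0.006,-0.487],"angular": [0,0,0],"grip": -0.2}], "grip_force": 60}}

```text
time: 23.53
ee_pos: [0.3626, 0.2863, 0.0177]
tcp_rot: [-180.0, 0.1, -133.2]
wrist_force: [-1.0, 0.2, 0.5]
opening: 0.0338
grasp_force: 0.0
```

Run:
```python
from h import *
cam('wrist'); c=cam('wrist'); save(c,'pics/w12.png'); o=monitor.get_obs(); print(o['ee_pos'].round(4),o['tcp_rot'].round(2),o['time'],o['wrist_force'].round(1))
f=c['frame']; print(w2px(c,[[.362,.2858,.008]]).round(1)); g=f.max(2)
for r in range(215,380,12):
    k=np.where(g[r,285:350]<45)[0]; print(r,(k.min()+285,k.max()+285,len(k)) if len(k) else None, end='; ')
```

```text
[0.3625 0.2862 0.0177] [-1.7998e+02  1.6000e-01 -1.3324e+02] 23.6333 [ 0.6  0.1 -0.2]
[[318.4 296.2]]
215 None; 227 None; 239 None; 251 None; 263 (np.int64(304), np.int64(334), 17); 275 (np.int64(303), np.int64(335), 33); 287 (np.int64(303), np.int64(335), 33); 299 (np.int64(303), np.int64(334), 32); 311 (np.int64(303), np.int64(333), 31); 323 (np.int64(304), np.int64(333), 30); 335 None; 347 None; 359 None; 371 None;
```

{"fn": "carry_out", "kwargs": {"plan": [{"travel": [0,0,-0.01],"angular": [0,0,0],"grip": -0.2},{"travel": [0,0,-0.01],"angular": [0,0,0],"grip": -0.2},{"travel": [0,0,-0.01],"angular": [0,0,0],"grip": -0.2},{"travel": [0,0,-0.01],"angular": [0,0,0],"grip": -1},{"travel": [0,0,-0.01],"angular": [0,0,0],"grip": -1},{"travel": [0,0,-0.01],"angular": [0,0,0],"grip": -1},{"travel": [0,0,-0.01],"angular": [0,0,0],"grip": -1},{"travel": [0,0,-0.01],"angular": [0,0,0],"grip": -1}]}}

```text
time: 24.3
ee_pos: [0.3616, 0.2855, 0.0132]
tcp_rot: [-180.0, 0.0, -133.2]
wrist_force: [-1.4, -1.7, 5.7]
opening: 0.0138
grasp_force: 59.0
```

{"fn": "carry_out", "kwargs": {"plan": [{"travel": [0,0,0.1],"angular": [0,0,0],"grip": -1},{"travel": [0,0,0.2],"angular": [0,0,0],"grip": -1},{"travel": [0,0,0.33],"angular": [0,0,0],"grip": -1},{"travel": [0,0,0.33],"angular": [0,0,0],"grip": -1},{"travel": [0,0,0.33],"angular": [0,0,0],"grip": -1},{"travel": [0,0,0.33],"angular": [0,0,0],"grip": -1}]}}

```text
time: 24.8
ee_pos: [0.3614, 0.2854, 0.1114]
tcp_rot: [180.0, -0.0, -133.2]
wrist_force: [-0.4, -1.4, -0.7]
opening: 0.0133
grasp_force: 58.9
```

{"fn": "carry_out", "kwargs": {"plan": [{"travel": [-0.18,0.877,0.27],"angular": [0,0,0],"grip": -1},{"travel": [-0.18,0.877,0.27],"angular": [0,0,0],"grip": -1},{"travel": [-0.18,0.877,0.27],"angular": [0,0,0],"grip": -1},{"travel": [-0.18,0.877,0.27],"angular": [0,0,0.2],"grip": -1},{"travel": [-0.18,0.877,0.27],"angular": [0,0,0.4],"grip": -1},{"travel": [-0.18,0.877,0.27],"angular": [0,0,0.6],"grip": -1},{"travel": [-0.18,0.877,0.27],"angular": [0,0,0.8],"grip": -1},{"travel": [-0.18,0.877,0.27],"angular": [0,0,0.91],"grip": -1}]}}

```text
time: 25.47
ee_pos: [0.3057, 0.553, 0.191]
tcp_rot: [179.9, -0.0, -106.6]
wrist_force: [0.6, 1.4, -0.3]
opening: 0.0132
grasp_force: 58.9
```

{"fn": "carry_out", "kwargs": {"plan": [{"travel": [0,0,0],"angular": [0,0,0.91],"grip": -1},{"travel": [0,0,0],"angular": [0,0,0.91],"grip": -1},{"travel": [0,0,0],"angular": [0,0,0.91],"grip": -1},{"travel": [0,0,0],"angular": [0,0,0.91],"grip": -1},{"travel": [0,0,0],"angular": [0,0,0.91],"grip": -1}]}}

```text
time: 25.88
ee_pos: [0.3072, 0.5481, 0.1907]
tcp_rot: [179.9, -0.1, -80.9]
wrist_force: [0.5, -0.8, -1.3]
opening: 0.0136
grasp_force: 58.9
```

{"fn": "carry_out", "kwargs": {"plan": [{"travel": [0,0,0],"angular": [0,0,0.91],"grip": -1},{"travel": [0,0,0],"angular": [0,0,0.91],"grip": -1},{"travel": [0,0,0],"angular": [0,0,0.91],"grip": -1},{"travel": [0,0,0],"angular": [0,0,0.91],"grip": -1},{"travel": [0,0,0],"angular": [0,0,0.91],"grip": -1},{"travel": [0,0,0],"angular": [0,0,0.91],"grip": -1}]}}

```text
time: 26.38
ee_pos: [0.3074, 0.5483, 0.1918]
tcp_rot: [179.9, -0.0, -55.3]
wrist_force: [-0.5, 0.1, -0.0]
opening: 0.0135
grasp_force: 58.9
```

{"fn": "carry_out", "kwargs": {"plan": [{"travel": [0,0,-0.13],"angular": [0,0,0.01],"grip": -1},{"travel": [0,0,-0.26],"angular": [0,0,0.01],"grip": -1},{"travel": [0,0,-0.36],"angular": [0,0,0.01],"grip": -1},{"travel": [0,0,-0.44],"angular": [0,0,0.01],"grip": -1},{"travel": [0,0,-0.44],"angular": [0,0,0.01],"grip": -1},{"travel": [0,0,-0.44],"angular": [0,0,0.01],"grip": -1},{"travel": [0,0,-0.44],"angular": [0,0,0.01],"grip": -1},{"travel": [0,0,-0.44],"angular": [0,0,0.01],"grip": -1}]}}

```text
time: 27.05
ee_pos: [0.3081, 0.5496, 0.0633]
tcp_rot: [-179.8, 0.1, -54.8]
wrist_force: [-0.4, -0.0, 0.4]
opening: 0.0138
grasp_force: 58.9
```

Run:
```python
from h import *
cam('wrist'); c=cam('wrist'); save(c,'pics/w13.png'); o=monitor.get_obs(); print(o['ee_pos'].round(4),o['tcp_rot'].round(2),o['time'],o['wrist_force'].round(1))
s=cam('scene'); save(s,'pics/s13.png'); p=w2px(s,[[.4185,.3903,.049]])[0]; print('scene eye',p)
P=o['ee_pos']-[0,0,.0092]; d=np.array([np.cos(np.radians(-55)),np.sin(np.radians(-55)),0])
C=np.array([.4538,.3397,.049]); Y=np.array([-.574,.819,0])
print('wrist: tip,eyeL,eyeR',w2px(c,[P+.166*d,C+.062*Y,C-.062*Y]).round(1).tolist()); print('scene: tip,grip,eyeL,eyeR',w2px(s,[P+.166*d,P,C+.062*Y,C-.062*Y]).round(1).tolist())
x,y=int(p[0]),int(p[1])
a=cv2.resize(c['frame'][0:280,220:420],None,fx=2,fy=2,interpolation=cv2.INTER_CUBIC)
b=cv2.resize(s['frame'][180:320,300:400],(400,560),interpolation=cv2.INTER_CUBIC)
cv2.imwrite('pics/v10.png',np.hstack([a,b])[:,:,::-1])
```

```text
[0.308  0.5494 0.0629] [-1.7985e+02  7.0000e-02 -5.4780e+01] 27.15 [ 0.9 -0.1 -0.3]
scene eye [366.32637927 237.60120277]
wrist: tip,eyeL,eyeR [[323.9, -139.7], [326.9, -220.4], [323.2, -165.1]]
scene: tip,grip,eyeL,eyeR [[367.2, 246.4], [375.8, 323.0], [366.4, 237.7], [361.4, 194.0]]
```

View pics/v10.png

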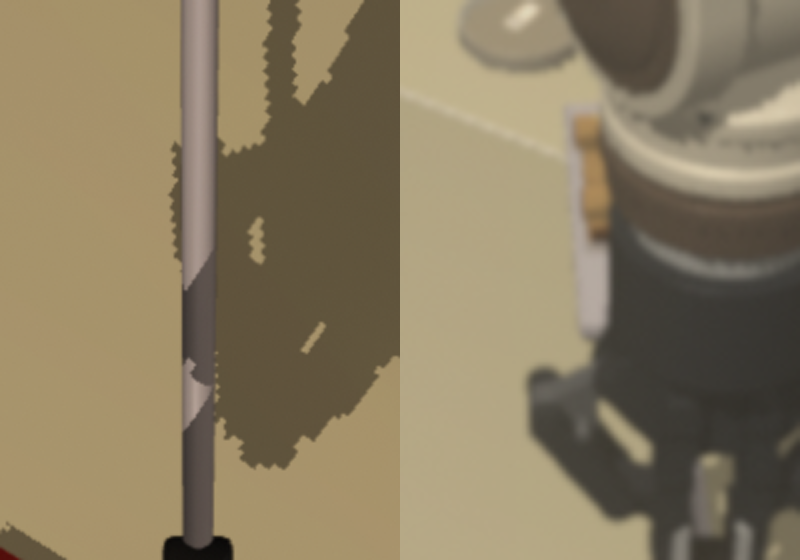

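The last picture shows the rod running straight along the tool axis at about column 319.6 of the wrist image. The scene camera's view of the eye is blocked by the arm. I'll check the rod's pitch from its apparent width.

Run:
```python
from h import *
c=load('pics/w13.png'); f=c['frame'].astype(float); sat=(f.max(2)-f.min(2))/f.max(2)
T=np.linalg.inv(c['view']); P=np.array([.308,.5494,.0537]); t=np.radians(-54.78); d=np.array([np.cos(t),np.sin(t),0]); n=np.array([-d[1],d[0],0])
for s in [.03,.05,.07,.09,.11,.125]:
    m=w2px(c,[P+s*d])[0]; e=[]
    Cc=T[:3,3]; v=P+s*d-Cc; D=np.linalg.norm(v); pr=w2px(c,[P+s*d-n*.0035,P+s*d+n*.0035])
    r=int(round(m[1])); 
    if r<2: continue
    q=sat[r-2:r+3,285:355].mean(0); lo=np.median(q[30:38]); x=np.arange(285,355)
    def edge(rng):
        bg=np.median(q[[0,1,2,3,-1,-2,-3,-4]]); th=(lo+bg)/2
        i=33
        while (q[i]<th) and 0<i<69: i+=rng
        j=i-rng; return x[j]+rng*(th-q[j])/(q[i]-q[j])
    L,Rr=edge(-1),edge(1); print(s,r,'meas',round(L,1),round(Rr,1),round(Rr-L,2),'pred',pr[:,0].round(1),abs(np.diff(pr[:,0])).round(2),'D',D.round(3), 'ratio',((Rr-L)/abs(np.diff(pr[:,0]))).round(3))
```

```text
0.03 239 meas 311.2 326.1 14.9 pred [329.2 313.4] [15.75] D 0.149 ratio [0.946]
0.05 195 meas 310.7 326.5 15.8 pred [329.6 313.2] [16.41] D 0.144 ratio [0.963]
0.07 147 meas 310.8 327.4 16.57 pred [330.1 313. ] [17.11] D 0.142 ratio [0.969]
0.09 94 meas 310.2 327.8 17.64 pred [330.6 312.8] [17.83] D 0.142 ratio [0.99]
0.11 38 meas 310.3 328.0 17.68 pred [331.1 312.5] [18.56] D 0.145 ratio [0.953]
```

{"fn": "carry_out", "kwargs": {"plan": [{"travel": [0,0,-0.015],"angular": [0,0,-0.008],"grip": -1},{"travel": [0,0,-0.015],"angular": [0,0,-0.008],"grip": -1},{"travel": [0,0,-0.015],"angular": [0,0,-0.008],"grip": -1},{"travel": [0,0,-0.015],"angular": [0,0,-0.008],"grip": -1}]}}

```text
time: 27.53
ee_pos: [0.3075, 0.5485, 0.0563]
tcp_rot: [180.0, -0.0, -55.0]
wrist_force: [-0.1, -0.1, -0.6]
opening: 0.0138
grasp_force: 58.9
```

Run:
```python
from h import *
t=cam('top'); save(t,'pics/t14.png'); o=monitor.get_obs(); print(o['ee_pos'].round(4),o['tcp_rot'].round(2),o['time'])
C=np.array([.4538,.3397,.049]); X=np.array([.819,.574,0]);Y=np.array([-.574,.819,0])
P=o['ee_pos']-[0,0,.0092]; r=P-C; print('grip in cradle',r@X,r@Y)
f=t['frame'].astype(float); sat=(f.max(2)-f.min(2))/f.max(2)
# samples across the cradle-x direction at rod height for several y: saturation profile
for y in [.15,.13,.11,.10,.095,.09,.085,.062]:
    xs=np.arange(-.016,.0165,.002); p=w2px(t,[C+x*X+y*Y for x in xs]).astype(np.float32)
    v=cv2.remap(sat.astype(np.float32),p[:,0],p[:,1],cv2.INTER_LINEAR).ravel(); g=cv2.remap(f[:,:,1].astype(np.float32),p[:,0],p[:,1],cv2.INTER_LINEAR).ravel()
    print(y,p[8].round(0),(v*100).round(0).astype(int),g.astype(int))
```

```text
[0.3075 0.5485 0.0564] [180.    -0.   -54.97] 27.5833
grip in cradle 5.256486772353686e-05 0.2549869446633096
0.15 [306. 291.] [28 28 31 30 28 30 28 22 11  8 11 22 30 29 29 29 27] [ 97  94 113 135 148 156 154 141 150 160 137 104  95 114 153 162 165]
0.13 [317. 283.] [30 30 30 29 28 29 29 21  9  8 12 25 28 28 30 29 28] [ 98  99 129 158 166 166 159 144 152 159 149 158 167 167 163 165 167]
0.11 [328. 276.] [29 33 31 29 30 28 27 20 11  8 15 25 29 28 29 29 28] [ 99  98 121 153 164 165 156 141 150 161 150 157 163 164 162 165 165]
0.1 [333. 272.] [31 30 29 30 29 28 29 21 11  8 14 24 29 29 29 30 30] [ 93 102 134 160 166 164 156 144 151 161 153 156 166 164 165 162 163]
0.095 [336. 271.] [29 29 28 27 27 29 28 21 11 10 15 25 29 29 28 29 28] [101 102 134 161 164 168 159 145 150 159 151 155 161 164 165 165 164]
0.09 [339. 269.] [29 29 30 29 28 28 27 22 13 10 18 27 29 29 29 29 30] [102  98 125 154 166 164 163 142 139 144 142 155 163 164 164 163 166]
0.085 [341. 267.] [26 27 29 28 28 28 27 28 28 28 29 29 29 29 29 29 28] [ 95 107 139 165 167 166 167 166 161 163 161 163 165 164 163 164 164]
0.062 [354. 259.] [7 7 8 7 8 6 8 6 7 7 8 9 8 8 8 7 7] [177 178 172 164 151 131 123 136 146 139 127 126 144 157 165 174 181]<stdin>:5: RuntimeWarning: invalid value encountered in divide
```

{"fn": "carry_out", "kwargs": {"plan": [{"travel": [0,0,0.005],"angular": [0,0,0],"grip": -1},{"travel": [0.019,-0.027,0.005],"angular": [0,0,0],"grip": -1},{"travel": [0.038,-0.055,0.005],"angular": [0,0,0],"grip": -1},{"travel": [0.057,-0.082,0.005],"angular": [0,0,0],"grip": -1},{"travel": [0.077,-0.109,0.005],"angular": [0,0,0],"grip": -1},{"travel": [0.077,-0.109,0.005],"angular": [0,0,0],"grip": -1},{"travel": [0.077,-0.109,0.005],"angular": [0,0,0],"grip": -1}]}}

```text
time: 28.17
ee_pos: [0.3313, 0.5152, 0.0581]
tcp_rot: [-180.0, 0.0, -55.1]
wrist_force: [-0.1, 0.5, -0.3]
opening: 0.0137
grasp_force: 58.9
```

{"fn": "carry_out", "kwargs": {"plan": [{"travel": [0.025,-0.036,0],"angular": [0,0,0],"grip": -1},{"travel": [0.05,-0.072,0],"angular": [0,0,0],"grip": -1},{"travel": [0.075,-0.108,0],"angular": [0,0,0],"grip": -1},{"travel": [0.1,-0.143,0],"angular": [0,0,0],"grip": -1},{"travel": [0.134,-0.191,0],"angular": [0,0,0],"grip": -1},{"travel": [0.134,-0.191,0],"angular": [0,0,0],"grip": -1},{"travel": [0.134,-0.191,0],"angular": [0,0,0],"grip": -1},{"travel": [0.134,-0.191,0],"angular": [0,0,0],"grip": -1}]}}

```text
time: 28.83
ee_pos: [0.3711, 0.4583, 0.058]
tcp_rot: [-180.0, 0.0, -55.0]
wrist_force: [0.7, 0.3, 0.4]
opening: 0.0136
grasp_force: 58.9
```

Run:
```python
from h import *
cam('wrist'); c=cam('wrist'); save(c,'pics/w15.png'); o=monitor.get_obs(); print(o['ee_pos'].round(4),o['tcp_rot'].round(2),o['time'],o['wrist_force'].round(1))
C=np.array([.4538,.3397,.049]); X=np.array([.819,.574,0]);Y=np.array([-.574,.819,0])
P=o['ee_pos']-[0,0,.0092]; r=P-C; print('grip in cradle',r@X,r@Y,P[2])
slats(c,.04)
```

```text
[0.3707 0.4587 0.0579] [-1.800e+02  1.000e-02 -5.495e+01] 28.9333 [-0.5 -0.3 -0.2]
grip in cradle 0.0002552187250759591 0.14521187143596548 0.04871547034804497
 area 3634 px [270.  26.] c [0.4543 0.3749] L [0.0186 0.0305] ang 34.56
 area 3415 px [369.  24.] c [0.4224 0.3519] L [0.0176 0.0313] ang 35.49000000000001
```

{"fn": "carry_out", "kwargs": {"plan": [{"travel": [0.019,-0.027,0],"angular": [0,0,0],"grip": -1},{"travel": [0.038,-0.055,0],"angular": [0,0,0],"grip": -1},{"travel": [0.057,-0.082,0],"angular": [0,0,0],"grip": -1},{"travel": [0.077,-0.109,0],"angular": [0,0,0],"grip": -1},{"travel": [0.095,-0.136,0],"angular": [0,0,0],"grip": -1},{"travel": [0.111,-0.159,0],"angular": [0,0,0],"grip": -1},{"travel": [0.111,-0.159,0],"angular": [0,0,0],"grip": -1},{"travel": [0.111,-0.159,0],"angular": [0,0,0],"grip": -1}]}}

```text
time: 29.6
ee_pos: [0.4045, 0.4104, 0.058]
tcp_rot: [-180.0, 0.0, -55.0]
wrist_force: [0.4, -0.1, -1.0]
opening: 0.0136
grasp_force: 58.9
```

Run:
```python
from h import *
cam('wrist'); c=cam('wrist'); save(c,'pics/w16.png'); o=monitor.get_obs(); print(o['ee_pos'].round(4),o['tcp_rot'].round(2),o['time'],o['wrist_force'].round(1))
C=np.array([.4538,.3397,.049]); X=np.array([.819,.574,0]);Y=np.array([-.574,.819,0])
P=o['ee_pos']-[0,0,.0092]; r=P-C; print('grip in cradle',r@X,r@Y,P[2])
slats(c,.04)
```

```text
[0.4041 0.4109 0.058 ] [-1.7999e+02  1.0000e-02 -5.4980e+01] 29.7 [-0.5 -0.2 -1.3]
grip in cradle 0.00020490732790837823 0.08687124295954506 0.04875017647577224
 area 8744 px [366. 100.] c [0.4385 0.3288] L [0.0296 0.066 ] ang 124.91
 area 9111 px [270. 101.] c [0.4717 0.3522] L [0.0317 0.0656] ang 125.06
```

{"fn": "carry_out", "kwargs": {"plan": [{"travel": [0,0,-0.009],"angular": [0,0,0],"grip": -1},{"travel": [0,0,-0.009],"angular": [0,0,0],"grip": -1},{"travel": [0,0,-0.009],"angular": [0,0,0],"grip": -1},{"travel": [0,0,-0.009],"angular": [0,0,0],"grip": -0.4},{"travel": [0,0,-0.009],"angular": [0,0,0],"grip": -0.2},{"travel": [0,0,-0.009],"angular": [0,0,0],"grip": -0.2},{"travel": [0,0,-0.009],"angular": [0,0,0],"grip": -0.2},{"travel": [0,0,-0.009],"angular": [0,0,0],"grip": -0.2}], "grip_force": 20}}

```text
time: 30.37
ee_pos: [0.4041, 0.4109, 0.0553]
tcp_rot: [-180.0, 0.0, -55.0]
wrist_force: [-0.7, 0.8, 0.5]
opening: 0.0341
grasp_force: 0.0
```

{"fn": "carry_out", "kwargs": {"plan": [{"travel": [0,0,0.05],"angular": [0,0,0],"grip": -0.2},{"travel": [0,0,0.15],"angular": [0,0,0],"grip": -0.2},{"travel": [0,0,0.3],"angular": [0,0,0],"grip": -0.2},{"travel": [-0.2,0.3,0.5],"angular": [0,0,0],"grip": -0.2},{"travel": [-0.3,0.5,0.6],"angular": [0,0,0],"grip": -0.2},{"travel": [-0.3,0.5,0.7],"angular": [0,0,0],"grip": -0.2},{"travel": [-0.3,0.5,0.7],"angular": [0,0,0],"grip": -0.2},{"travel": [-0.3,0.5,0.7],"angular": [0,0,0],"grip": -0.2}]}}

```text
time: 31.03
ee_pos: [0.3156, 0.5574, 0.2624]
tcp_rot: [-180.0, 0.0, -55.0]
wrist_force: [0.8, 1.0, 0.2]
opening: 0.0342
grasp_force: 0.0
```

Run:
```python
from h import *
cam('top'); t=cam('top'); save(t,'pics/t17.png'); c=cam('wrist'); save(c,'pics/w17.png'); o=monitor.get_obs(); print(o['ee_pos'].round(4),o['time'],o['opening'])
slats(c,.04)
C=np.array([.4538,.3397,.045]); X=np.array([.819,.574,0]);Y=np.array([-.574,.819,0])
# rod: low-saturation/black profile along y at x~0, wrist cam (bias ~ few mm)
for n,k in (('w',c),('t',t)):
    f=k['frame'].astype(float)
    ys=np.arange(.115,-.10,-.005); xs=np.arange(-.012,.0125,.003)
    G=[]
    for y in ys:
        p=w2px(k,[C+x*X+y*Y for x in xs]).astype(np.float32); s=[cv2.remap(f[:,:,i].astype(np.float32),p[:,0],p[:,1],cv2.INTER_LINEAR).ravel() for i in range(3)]
        G.append((s[0]-s[2]).astype(int).tolist()+[int(s[1].min())])
    print(n); print('\n'.join(f'{y:.3f} {g}' for y,g in zip(ys,G)) if n=='t' or 1 else '')
a=load('pics/top0.png')['frame'].astype(int); b=t['frame'].astype(int)
for nm,(x0,x1,y0,y1) in dict(bottle=(250,300,115,165),dish1=(418,466,135,182),dish2=(463,510,142,188)).items(): print(nm,np.abs(a-b)[y0:y1,x0:x1].mean().round(1))
```

```text
[0.3157 0.5588 0.2628] 31.1833 0.034090824306189246
 area 725 px [481. 209.] c [0.1654 0.4655] L [0.0234 0.0791] ang 172.67
 area 1053 px [432. 244.] c [0.1824 0.5276] L [0.0373 0.0908] ang 159.03
w
0.115 [54, 53, 54, 53, 54, 54, 54, 54, 54, 130]
0.110 [53, 53, 54, 53, 53, 53, 53, 54, 54, 130]
0.105 [53, 52, 25, 16, 23, 31, 41, 54, 54, 40]
0.100 [53, 48, 1, 1, 1, 1, 1, 52, 54, 11]
0.095 [53, 46, 1, 2, 2, 1, 1, 52, 53, 11]
0.090 [52, 45, 1, 1, 1, 1, 1, 50, 51, 11]
0.085 [13, 11, 0, 2, 2, 1, 0, 23, 24, 12]
0.080 [13, 11, 1, 1, 1, 1, 0, 22, 23, 11]
0.075 [13, 11, 1, 1, 1, 1, 1, 22, 24, 12]
0.070 [0, 0, 0, 0, 0, 0, 0, 0, 0, 0]
0.065 [0, 0, 0, 0, 0, 0, 0, 0, 0, 0]
0.060 [0, 0, 0, 0, 0, 0, 0, 0, 0, 0]
0.055 [0, 0, 0, 0, 0, 0, 0, 0, 0, 0]
0.050 [0, 0, 0, 0, 0, 0, 0, 0, 0, 0]
0.045 [0, 0, 0, 0, 0, 0, 0, 0, 0, 0]
0.040 [0, 0, 0, 0, 0, 0, 0, 0, 0, 0]
0.035 [0, 0, 0, 0, 0, 0, 0, 0, 0, 0]
0.030 [0, 0, 0, 0, 0, 0, 0, 0, 0, 0]
0.025 [0, 0, 0, 0, 0, 0, 0, 0, 0, 0]
0.020 [0, 0, 0, 0, 0, 0, 0, 0, 0, 0]
0.015 [0, 0, 0, 0, 0, 0, 0, 0, 0, 0]
0.010 [0, 0, 0, 0, 0, 0, 0, 0, 0, 0]
0.005 [0, 0, 0, 0, 0, 0, 
[... 2186 characters left out ...]
11]
-0.035 [56, 56, 47, 19, 16, 27, 60, 53, 52, 98]
-0.040 [6, 7, 21, 18, 14, 17, 27, 14, 8, 89]
-0.045 [8, 7, 16, 17, 14, 19, 23, 10, 5, 92]
-0.050 [6, 10, 14, 13, 14, 15, 10, 12, 12, 103]
-0.055 [4, 13, 10, 11, 16, 10, 7, 14, 13, 106]
-0.060 [7, 12, 9, 11, 14, 12, 6, 14, 13, 111]
-0.065 [8, 11, 13, 14, 13, 14, 11, 13, 13, 105]
-0.070 [8, 8, 9, 12, 12, 11, 14, 12, 12, 101]
-0.075 [24, 26, 22, 14, 12, 16, 24, 31, 25, 97]
-0.080 [32, 37, 46, 41, 32, 45, 54, 53, 53, 97]
-0.085 [41, 34, 40, 53, 55, 56, 54, 55, 58, 98]
-0.090 [29, 40, 53, 55, 54, 56, 54, 56, 55, 98]
-0.095 [49, 54, 56, 55, 55, 55, 56, 55, 55, 165]
-0.100 [54, 53, 53, 55, 54, 56, 56, 55, 56, 179]
bottle 14.3
dish1 19.5
dish2 19.4
```

Run:
```python
from h import *
t=load('pics/t17.png'); a=load('pics/top0.png')['frame']; b=t['frame']
for nm,(x0,x1,y0,y1) in dict(bottle=(255,295,115,162),dish1=(420,464,137,180),dish2=(465,508,144,187)).items():
    r=cv2.matchTemplate(b[y0-12:y1+12,x0-12:x1+12],a[y0:y1,x0:x1],cv2.TM_CCOEFF_NORMED); _,v,_,p=cv2.minMaxLoc(r); print(nm,v,np.array(p)-12,a[y0:y1,x0:x1].mean(),b[y0:y1,x0:x1].mean())
f=t['frame'].astype(np.float32); d=f[:,:,0]-f[:,:,2]
C=np.array([.4538,.3397,0]); X=np.array([.819,.574,0]);Y=np.array([-.574,.819,0])
def prof(pts):
    p=w2px(t,pts).astype(np.float32); return cv2.remap(d,p[:,0],p[:,1],cv2.INTER_LINEAR).ravel()
s=np.arange(-.05,.0501,.001)
for y in (.028,.0235,.019,-.022,-.0265,-.031):
    v=prof([C+[0,0,.04]+x*X+y*Y for x in s])>62; print('L2 y',y,'x',s[v].min().round(3),s[v].max().round(3))
for y in (.012,.004,-.004,-.012):
    v=prof([C+[0,0,.03]+x*X+y*Y for x in s])>62; q=s[v]; print('L1 y',y,[(q[q*g>0].min().round(3),q[q*g>0].max().round(3)) for g in (-1,1) if (q*g>0).any()])
for x in (-.027,-.023,.023,.027):
    v=prof([C+[0,0,.035]+x*X+y*Y for y in s])>62; print('x',x,'y',s[v].min().round(3),s[v].max().round(3))
o=monitor.get_obs();print(o['time'],o['wrist_force'])
```

```text
bottle 0.9973933696746826 [0 0] 78.02854609929078 90.25762411347517
dish1 0.9888419508934021 [0 0] 128.0991895701198 147.33703312191685
dish2 0.9873144030570984 [0 0] 127.58446006850549 146.67712276906437
L2 y 0.028 x -0.033 0.035
L2 y 0.0235 x -0.033 0.036
L2 y 0.019 x -0.033 0.035
L2 y -0.022 x -0.032 0.037
L2 y -0.0265 x -0.032 0.037
L2 y -0.031 x -0.032 0.037
L1 y 0.012 [(np.float64(-0.02), np.float64(-0.02)), (np.float64(0.021), np.float64(0.033))]
L1 y 0.004 [(np.float64(-0.031), np.float64(-0.016)), (np.float64(0.02), np.float64(0.033))]
L1 y -0.004 [(np.float64(-0.03), np.float64(-0.016)), (np.float64(0.019), np.float64(0.033))]
L1 y -0.012 [(np.float64(-0.03), np.float64(-0.016)), (np.float64(0.019), np.float64(0.033))]
x -0.027 y -0.037 0.031
x -0.023 y -0.037 0.031
x 0.023 y -0.036 0.031
x 0.027 y -0.036 0.031
31.1833 [ 0.56503326 -0.37860177 -0.13953479]
```

```bash
python3 -c "
from h import *
print(ticket.job_done())"
```

```text
the job is handed in; nothing more can be done
None
```

The crib is built on the cradle and the rod is through both eyes, its tip about 12 mm past the second by camera measurement; the dishes and bottle did not move. I handed the job in at 31 s of the 72 s allowed, but the hand-in returned no verdict.

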